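# Empty the bushing cup into the parts drawer

## Task

Pick up the aluminium cup, tip all eight brass bushings out of it into the open upper drawer of the green parts cabinet, and stand the empty cup upright, wholly on the round cork pad. Push the drawer fully shut with all the bushings inside it, and leave the loupe, the jar and the screwdriver where they are.

Things in the scene. Friction and masses are not known exactly. Their poses are not given: they have to be found in the camera images.
- cup: Plain straight-sided round polished aluminium cup, slippery inside, open at the top: outer diameter 54 mm, height 60 mm, wall 2.5 mm, floor 4 mm thick, 0.12 kg plus its contents. Origin: centre of its underside; z points up through the mouth. It starts upright on the bench with the eight brass bushings inside.
- pad: Round cork pad fixed on the bench, 120 mm in diameter, 4 mm thick. Origin: centre of its underside; its top is 4 mm above the bench.
- cabinet: Green steel small-parts cabinet, fixed on the bench: 150 mm deep (x), 210 mm wide (y), 118 mm high, so its front plane is 75 mm in front of its centre. Origin: centre of its underside. Its -x side is the front, roughly facing the robot. The upper row is one wide clear drawer, standing open; the lower row (four small drawers) does not move.
- drawer (a joint): Travel of the wide upper drawer in m: 0 shut, grows as it is pulled out along the cabinet's -x, at most 0.118. It slides freely with about 1 N of friction.
- drawer_floor (a point): Centre of the inner floor of the clear plastic upper drawer (moves with it; axes as the cabinet's). The drawer is an open-topped box of outer size 130 mm (x) by 190 mm (y) by 45 mm high with 4 mm walls and floor, so its rim is 41 mm above this point. The cabinet's roof covers the part of the drawer that is still inside.
- drawer_front (a point): Point in the middle of the outer front face of the upper drawer, 30 mm above the drawer's underside (15 mm below its rim), with a black blank label. A clear ledge-shaped finger pull 70 mm wide and 5 mm thick sticks out 14 mm from the front face, centred 16 mm below this point. Axes as the cabinet's: -x points out of the face.
- loupe: Bystander: black eyeglass loupe standing on the bench, 38 mm in diameter, 30 mm high. Origin: centre of its underside.
- oil_jar: Bystander: small amber glass jar with a red cap, 40 mm in diameter, 45 mm high. Origin: centre of its underside.
- screwdriver: Bystander: small screwdriver with a blue handle, 130 mm long, lying on the bench between the robot and the cabinet along its own x, handle to -x. Origin: on its underside near the middle.
- part0: One of eight identical brass bushings: solid cylinder 12 mm in diameter, 11 mm long, 10.5 g, rounded edges. Origin: centre of one end face; z along its axis.
- part1: One of eight identical brass bushings: solid cylinder 12 mm in diameter, 11 mm long, 10.5 g, rounded edges. Origin: centre of one end face; z along its axis.
- part2: One of eight identical brass bushings: solid cylinder 12 mm in diameter, 11 mm long, 10.5 g, rounded edges. Origin: centre of one end face; z along its axis.
- part3: One of eight identical brass bushings: solid cylinder 12 mm in diameter, 11 mm long, 10.5 g, rounded edges. Origin: centre of one end face; z along its axis.
- part4: One of eight identical brass bushings: solid cylinder 12 mm in diameter, 11 mm long, 10.5 g, rounded edges. Origin: centre of one end face; z along its axis.
- part5: One of eight identical brass bushings: solid cylinder 12 mm in diameter, 11 mm long, 10.5 g, rounded edges. Origin: centre of one end face; z along its axis.
- part6: One of eight identical brass bushings: solid cylinder 12 mm in diameter, 11 mm long, 10.5 g, rounded edges. Origin: centre of one end face; z along its axis.
- part7: One of eight identical brass bushings: solid cylinder 12 mm in diameter, 11 mm long, 10.5 g, rounded edges. Origin: centre of one end face; z along its axis.
Not all that is in view belongs to the job. There is more than one size of the cup; the one meant has the size given above.

How it is judged:
By the outcome, as a careful person would: the job done as asked, in the order asked, and still so for the second after the job is handed in, with the robot touching nothing.
It also fails if it takes over 72 s, if anything falls off the work surface, if the arm or the gripper's body presses on something with over 40 N, if the wrist force passes 120 N, or if a joint passes its speed limit or range.

## Robot

A 7-joint arm with a two-finger parallel gripper is mounted at the origin on the work surface. World frame = base frame: x ahead of the robot, y to its left, z up, the work surface at z = 0. Lengths are in mm, angles in rad, forces in N, time in s.
With the tool pointing down it reaches from about 400 to 875 mm from the base axis. Payload 4.4 kg.
Tool frame: the origin (TCP) lies midway between the tips of the shut fingers; the grasp point (between the pads) lies 19 mm behind it (ctrl.grip_point_offset is the distance from the TCP to the grasp point, in mm); z points along the fingers, x is the direction in which the jaws open and shut, and the axes are right-handed (so a half turn about z gives the same grasp; the last joint's range is limited). The gripper opens to 85 mm and grips with 20 to 120 N. Pads are 22 mm wide; open, the fingers measure 114 mm over their backs; the gripper's body (76 mm by 85 mm) begins 54 mm behind the grasp point. The pads swing forward as they close: fully open they stand 13 mm farther back than shut.
Start: joints at [-1.272, 0.628, 0.038, 1.517, -0.027, 0.996, -0.02], TCP at [231.873, 607.25, 231.313] pointing down, gripper open.
Joint ranges: [-3.06, 3.06], [-0.37, 2.12], [-1.25, 1.32], [0.18, 2.47], [-1.1, 4.24], [0.23, 1.98], [-2.94, 2.94]. Speed limits (rad/s): [2.57, 2.57, 3.14, 3.14, 3.14, 3.14, 3.14].

## Interface

Orientations are given as [roll, pitch, yaw] about the fixed x, y, z axes, in that order (R = Rz(yaw) Ry(pitch) Rx(roll)).
In Python, from cell import ctrl, viewer gives the robot as it stands.
- The arm moves only by the tool apply_moves, never from a script. Its argument "series" is a list that holds one entry, the list of rows, each a list of 6 numbers: the shift along the tool's x, y, z normalised to -1 to 1, where 1 is 50 mm, then the turn, a rotation vector about the tool's x, y, z normalised to -1 to 1, where 1 is 6 degrees. In form: [[[tx, ty, tz, rx, ry, rz], ...]]. A call has exactly 5 rows; each row shifts and turns the commanded pose from where the row before left it, along the tool's axes as they then stand; what a row does not reach is not made up. A row lasts 1/8 s, in which the tool goes at most 62.5 mm and 10.7 degrees, less where a joint would pass 70% of its speed; a pose out of reach is approached as far as the arm can. A call with a number of a shift or a turn outside -1 to 1 is refused whole. A call with a gripper value outside its range is refused whole. "claw" is the gripper command: -1 is shut, 1 is fully open, values between are in proportion, set as the call begins (left out, the last holds). The fingers move at their own pace and stop on an object; the grip force is fixed at half the most. Time passes only in rows, so rows that do not move let the fingers close, or fill a call up. It gives the time, the measured TCP pose, the force and the opening at its end, in the units of the state.
- ctrl.read_state(): the state, without advancing time (a new reading comes with each control period).
- viewer.get_image(name): name is "side" or "top" or "wrist"; returns the picture (384x512x3 uint8, blue, green, red); there is no depth.
- viewer.camera_info(name): a dict with "K" (3x3 intrinsics, pixels), "distortion" ([k1, k2, p1, p2, k3] as OpenCV has them; the pictures are not rectified), "R" (3x3) and "t" (3): a world point X has camera coordinates R X + t. Camera axes: x right, y down, z forward; pixel columns grow to the right and rows downward; lengths in mm; the calibration is good to about 2 mm. A picture is of the moment at which its call begins: read the wrist's pose just before it. camera_info takes no time and is no camera call; for the wrist camera it gives the pose at the moment of the call.
- ctrl.finish_job(): hands the job in, once; it reports no verdict.
Trained networks look in the newest picture that a camera, given by its name, has taken for a name from the list of things; names that differ only in an ending like _2 or _b are one class to them, and where a whole thing is asked for, a point or a joint stands for the part that bears it (a point fixed in the world has none). Each returns a list of dicts, best first, with "score" (0 to 1); they miss things now and then, are a little off and sometimes report something else, mostly with a low value. They report only what shows in the picture. A call takes as long as a camera call. They do not tell look-alikes from the thing itself.
- viewer.find_in(camera, label): "location" ([column, row] as shares, 0 to 1, of the picture: columns of its width, rows of its height, amid what is visible of it).
The state is a dict: "clock": time; "qpos": joint angles; "qd": joint speeds; "tau": joint torques, N m; "eef_pos": TCP position; "tool_rot": TCP orientation; "force": force on the tool from outside, world axes, zero at the start; "torque": the same for the moment, N m; "width": finger opening in mm.
Only numpy, scipy, OpenCV 4.12 (cv2) and the standard library are available. Lean on these libraries where they do the work, as an engineer would, in place of code of your own. Each camera call takes 0.05 s, during which the arm holds its last target. There are 200 camera calls.

## Working session

There is one attempt and no reset: what is moved stays moved. The work goes in short steps, Python scripts to look and compute and a tool call to move; the robot and the scene stay as the last step left them, time stands still between calls to the robot, and variables do not carry over. Pictures are saved under pics/ and viewed, about 8 in all and at most 12, crops included, and the job is handed in when it is done.

Besides the shell and the picture viewer there is one more tool, called after ">>>" by a JSON object that holds its "method" and its "body", one argument or row to a line. apply_moves: Moves the arm, as the interface text tells. Scaled input: -1 to 1 covers 50 mm each way for a shift and 6 degrees each way for a turn. Its arguments: {"type":"object","properties":{"series":{"type":"array","items":{"type":"array","items":{"type":"array","items":{"type":"number"}}}},"claw":{"type":"number"}},"required":["series"]}

```bash
ls; mkdir -p pics
python3 - <<'E'
from cell import ctrl, viewer
import cv2,numpy as np
s=ctrl.read_state(); print({k:np.round(v,3) for k,v in s.items()}, ctrl.grip_point_offset)
for c in ("side","top"):
    im=viewer.get_image(c); cv2.imwrite(f"pics/{c}0.png",cv2.resize(im,(800,600)) )
    i=viewer.camera_info(c); print(c,np.round(i["K"],1).tolist(),i["distortion"],np.round(i["R"],3).tolist(),np.round(i["t"],1))
    for n in ["cup","pad","cabinet","drawer_floor","drawer_front","loupe","oil_jar","screwdriver","part0"]:
        print(c,n,[(np.round(np.array(d["location"])*[800,600]).tolist(),round(d["score"],2)) for d in viewer.find_in(c,n)[:4]])
E
```

```text
pics
{'clock': np.float64(0.0), 'qpos': array([-1.272,  0.629,  0.038,  1.518, -0.027,  0.996, -0.02 ]), 'qd': array([ 0.001, -0.001, -0.001,  0.001, -0.002, -0.001,  0.001]), 'tau': array([-0.0000e+00, -5.6339e+01,  1.2270e+00, -1.9343e+01,  1.1000e-02,
        1.1000e-02, -0.0000e+00]), 'eef_pos': array([231.616, 606.645, 230.376]), 'tool_rot': array([3.142e+00, 2.000e-03, 1.206e+00]), 'force': array([-0.371, -0.758,  0.34 ]), 'torque': array([-0.009,  0.046,  0.047]), 'width': np.float64(85.389)} 18.700000000000003
side [[374.8, 0.0, 255.2], [0.0, 374.8, 190.7], [0.0, 0.0, 1.0]] [-0.08579846  0.          0.          0.          0.        ] [[0.998, -0.06, -0.008], [-0.048, -0.691, -0.721], [0.038, 0.72, -0.693]] [-536.2   58.7 1103.5]
side cup [([424.0, 509.0], 0.92), ([399.0, 452.0], 0.83), ([416.0, 402.0], 0.64)]
side pad [([379.0, 213.0], 0.85)]
side cabinet [([490.0, 309.0], 0.76)]
side drawer_floor [([438.0, 307.0], 0.77)]
side drawer_front [([437.0, 309.0], 0.64)]
side loupe [([455.0, 225.0], 0.46)]
side oil_jar [([506.0, 438.0], 0.66)]
side screwdriver [([321.0, 315.0], 0.67)]
side part0 []
top [[372.0, 0.0, 256.0], [0.0, 372.0, 191.0], [0.0, 0.0, 1.0]] [-0.00993845  0.          0.          0.          0.        ] [[0.021, -1.0, -0.022], [-0.99, -0.018, -0.141], [0.141, 0.024, -0.99]] [-24.6 571.2 958.9]
top cup [([584.0, 335.0], 0.6), ([629.0, 320.0], 0.49), ([522.0, 318.0], 0.48)]
top pad [([208.0, 335.0], 0.68)]
top cabinet [([426.0, 230.0], 0.6), ([429.0, 279.0], 0.52)]
top drawer_floor [([427.0, 280.0], 0.71)]
top drawer_front [([431.0, 277.0], 0.58)]
top loupe [([426.0, 276.0], 0.35), ([566.0, 238.0], 0.22)]
top oil_jar [([568.0, 243.0], 0.67)]
top screwdriver [([392.0, 397.0], 0.77)]
top part0 [([209.0, 335.0], 0.75)]
```

View pics/side0.png

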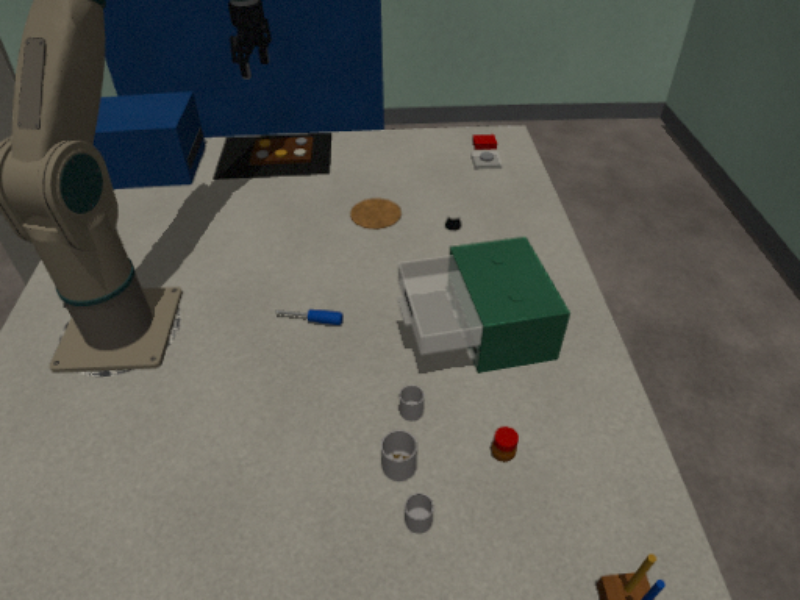

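View pics/top0.png

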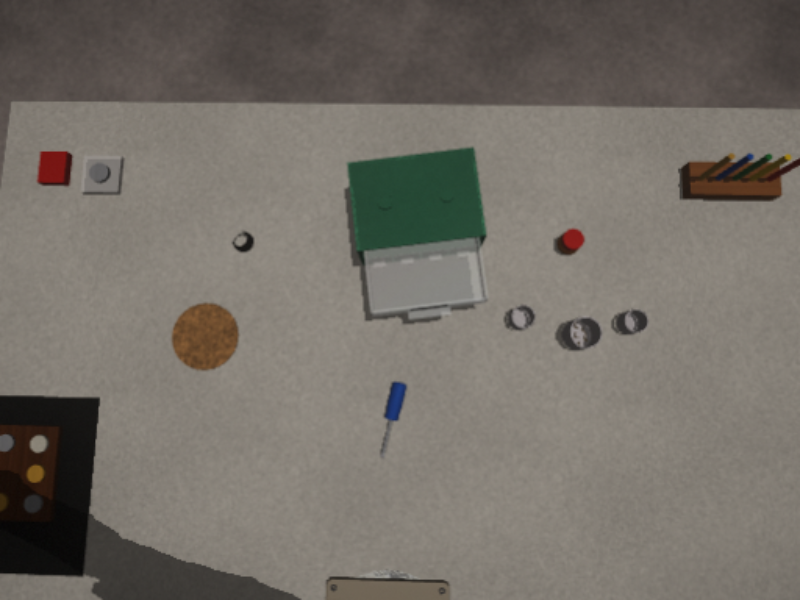

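The side view shows three cups at about (412,403), (399,456) and (419,513). The middle one is biggest and has parts in it. The pad is at (376,213), with the drawer open toward the robot. Next I'll measure positions.

```bash
cat > h.py <<'E'
from cell import ctrl, viewer
import cv2,numpy as np
from scipy.spatial.transform import Rotation as Ro
def ray(c,uv,sc=1.5625,info=None):
    i=info or viewer.camera_info(c); K=np.array(i["K"]);R=np.array(i["R"]);t=np.array(i["t"])
    p=cv2.undistortPoints(np.array([[uv]],float)/sc,K,np.array(i["distortion"]))[0,0]
    return -R.T@t, R.T@np.array([p[0],p[1],1])
def at(c,uv,z,sc=1.5625,info=None):
    o,d=ray(c,uv,sc,info); return np.round(o+d*(z-o[2])/d[2],1)
def tri(obs):
    A=np.zeros((3,3));b=np.zeros(3)
    for c,uv in obs:
        o,d=ray(c,uv);d/=np.linalg.norm(d);P=np.eye(3)-np.outer(d,d);A+=P;b+=P@o
    return np.round(np.linalg.solve(A,b),1)
def proj(c,X,sc=1.5625,info=None):
    i=info or viewer.camera_info(c);R=np.array(i["R"])
    return cv2.projectPoints(np.array(X,float).reshape(-1,3),cv2.Rodrigues(R)[0],np.array(i["t"],float),np.array(i["K"]),np.array(i["distortion"]))[0][:,0]*sc
E
python3 - <<'E'
from h import *
print("pad top/side",at("top",(205,336),4),at("side",(376,213),4))
print("pad edges",at("top",(172,336),4),at("top",(239,336),4))
print("cab roof corners top",[at("top",p,118).tolist() for p in [(349,163),(474,149),(485,236),(358,251)]])
print("cab roof corners side",[at("side",p,118).tolist() for p in [(450,247),(526,239),(566,313),(483,333)]])
print("drawer rim front corners top ~z105",[at("top",p,105).tolist() for p in [(372,317),(487,300)]])
print("drawer rim side tri",tri([("top",(372,317)),("side",(399,264))]),tri([("top",(487,300)),("side",(419,350))]))
for n,t,s in [("mid",(580,333),(399,452)),("near cab",(519,318),(412,402)),("right",(629,321),(419,509))]:
    print(n,tri([("top",t),("side",s)]),at("top",t,30),at("side",s,30))
print("loupe",at("top",(243,241),15),at("side",(454,223),15)," jar",at("top",(571,240),45),at("side",(506,437),45),"drv",at("top",(398,384),8),at("top",(382,457),4))
a=cv2.imread("pics/top0.png")[270:380,490:670];b=cv2.imread("pics/side0.png")[370:550,350:470]
a=cv2.resize(a,None,fx=3,fy=3,interpolation=2);b=cv2.resize(b,None,fx=3,fy=3,interpolation=2)
o=np.zeros((540,910,3),np.uint8);o[:330,:540]=a;o[:540,545:905]=b
cv2.imwrite("pics/c1.png",cv2.resize(o,(800,475)))
E
```

```text
pad top/side [502.7 333.3   4. ] [504.4 331.7   4. ]
pad edges [501.5 392.8   4. ] [504.  272.3   4. ]
cab roof corners top [[783.6, 73.3, 118.0], [810.3, -131.4, 118.0], [664.1, -149.4, 118.0], [636.1, 53.8, 118.0]]
cab roof corners side [[636.8, 54.8, 118.0], [783.2, 69.0, 118.0], [806.7, -129.6, 118.0], [662.4, -164.2, 118.0]]
drawer rim front corners top ~z105 [[531.5, 29.2, 105.0], [562.3, -154.3, 105.0]]
drawer rim side tri [536.1  29.6 103.1] [ 563.8 -157.8   78.1]
mid [ 518.4 -320.7   36.7] [ 518.8 -322.7   30. ] [ 518.8 -316.6   30. ]
near cab [ 544.7 -220.2   21.6] [ 542.7 -218.7   30. ] [ 545.3 -226.1   30. ]
right [ 541.4 -408.    26.7] [ 541.1 -406.8   30. ] [ 541.1 -409.6   30. ]
loupe [674.3 272.2  15. ] [677.5 265.7  15. ]  jar [ 678.1 -306.5   45. ] [ 680.4 -311.3   45. ] drv [425.7 -12.3   8. ] [301.   12.6   4. ]
```

View pics/c1.png

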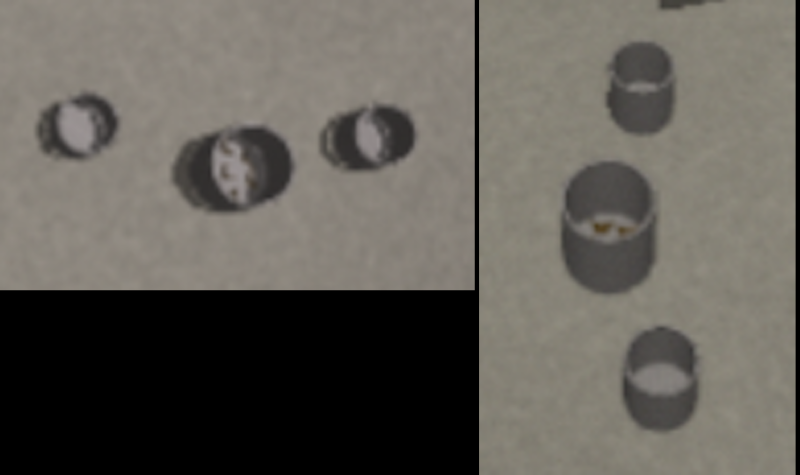

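The middle cup is clearly the larger one, has the brass parts inside, and stands at about (518,-320). The pad is at (503,332), the cabinet yaw is about 8°, and its centre is about (723,-38). I'll start moving and log joint/pose pairs so I can learn the kinematics for a side grasp.

>>> {"method": "apply_moves", "body": {
  "series": [
    [[-0.4, 0.9, -0.3, 0, 0, 0], [-0.4, 0.9, -0.3, 0, 0, 0], [-0.4, 0.9, -0.3, 0, 0, 0], [-0.4, 0.9, -0.3, 0, 0, 0], [-0.4, 0.9, -0.3, 0, 0, 0]]
  ]
}}

```text
clock: 1.62
eef_pos: [407.5, 432.3, 307.0]
tool_rot: [3.141, -0.0, 1.206]
force: [0.3, 0.5, -0.1]
width: 85.4
```

```bash
cat > log.py <<'E'
from h import *
import json
s=ctrl.read_state();print("t",round(float(s["clock"]),2),"q",np.round(s["qpos"],3).tolist(),"p",np.round(s["eef_pos"],1).tolist(),"rpy",np.round(s["tool_rot"],3).tolist(),"F",np.round(s["force"],1).tolist(),"w",round(float(s["width"]),1))
open("log.jsonl","a").write(json.dumps([list(map(float,s["qpos"])),list(map(float,s["eef_pos"])),list(map(float,s["tool_rot"]))])+"\n")
E
python3 log.py
```

```text
t 1.62 q [-0.898, 0.473, 0.055, 1.581, -0.028, 1.088, 0.37] p [407.5, 432.3, 307.0] rpy [3.141, -0.0, 1.206] F [0.3, 0.5, -0.1] w 85.4
```

>>> {"method": "apply_moves", "body": {
  "series": [
    [[-0.9, -0.2, 0, 0.8, 0, 0.8], [-0.9, -0.2, 0, 0.8, 0, 0.8], [-0.9, -0.2, 0, 0.8, 0, 0.8], [-0.9, -0.2, 0, 0.8, 0, 0.8], [-0.9, -0.2, 0, 0.8, 0, 0.8]]
  ]
}}

```text
clock: 2.25
eef_pos: [250.9, 264.6, 319.5]
tool_rot: [-2.732, 0.085, 0.795]
force: [0.6, -1.3, 1.0]
width: 85.1
```

```bash
python3 log.py
```

```text
t 2.25 q [-0.587, 0.213, 0.063, 2.049, -0.431, 1.116, 0.49] p [250.9, 264.6, 319.5] rpy [-2.732, 0.085, 0.795] F [0.6, -1.3, 1.0] w 85.1
```

>>> {"method": "apply_moves", "body": {
  "series": [
    [[-0.9, 0, 0, 0, 0.9, 0], [-0.9, 0, 0, 0, 0.9, 0], [-0.9, 0, 0, 0, 0.9, 0], [-0.9, 0, 0, 0, 0.9, 0], [-0.9, 0, 0, 0, 0.9, 0]]
  ]
}}

```text
clock: 2.88
eef_pos: [144.7, 148.1, 333.1]
tool_rot: [-2.732, -0.226, 0.69]
force: [0.1, -0.3, -1.1]
width: 85.2
```

```bash
python3 log.py
```

```text
t 2.88 q [-0.011, -0.223, -0.087, 2.458, -0.565, 1.042, 0.967] p [144.7, 148.1, 333.1] rpy [-2.732, -0.226, 0.69] F [0.1, -0.3, -1.1] w 85.2
```

```bash
cat > fk.py <<'E'
import numpy as np, itertools, json
from scipy.spatial.transform import Rotation as Ro
from scipy.optimize import least_squares
D=[json.loads(l) for l in open("log.jsonl")]
D.append([[-1.272,.629,.038,1.518,-.027,.996,-.02],[231.616,606.645,230.376],[3.1416,.002,1.206]])
def chain(q,S,L,off=0):
    # L: h,a1,L1,ae1,ae2,L2,aw,L3
    h,L1,a1,a2,L2,aw,L3=L
    ax="zyzyzyz";R=Ro.identity();p=np.array([0,0,h])
    add=[(0,0,0),(0,0,0),(a1,0,L1),(a2,0,0),(0,0,L2),(aw,0,0),(0,0,L3)]
    for i in range(7):
        R=R*Ro.from_euler(ax[i],S[i]*q[i]); p=p+R.apply(add[i])
    return p,R*Ro.from_euler("z",off)
if __name__=="__main__":
    res=[]
    for S in itertools.product([1,-1],repeat=7):
        if S[0]==1: continue
        for off in (0,np.pi/2,np.pi,-np.pi/2):
            e=max((chain(q,S,np.zeros(7),off)[1].inv()*Ro.from_euler("xyz",r)).magnitude() for q,p,r in D)
            res.append((e,S,off))
    res.sort(key=lambda a:a[0]); print(res[:3])
    e,S,off=res[0]
    f=lambda L:np.concatenate([chain(q,S,L)[0]-p for q,p,r in D])
    s=least_squares(lambda L:np.r_[f(L),0.001*(L-[300,400,0,0,400,0,250])],[300,400,0,0,400,0,250]);print(np.round(s.x,1),np.round(f(s.x),1))
    json.dump([S,off,list(s.x)],open("model.json","w"))
E
python3 fk.py
```

```text
[(0.001259290242010859, (-1, 1, -1, 1, -1, 1, -1), 3.141592653589793), (0.17368725101305701, (-1, 1, 1, 1, -1, 1, -1), 3.141592653589793), (0.6830123393864882, (-1, -1, -1, -1, 1, -1, -1), 3.141592653589793)]
[434.2 541.8  12.1 121.5 450.3  -2.6 287.3] [-12.1  22.5   0.1  -4.4   0.6  -2.1   1.4  -3.4   1.5 -25.6   1.7   0.5]
```

```bash
python3 - <<'E'
import re
s=open("fk.py").read()
s=s.replace("h,L1,a1,a2,L2,aw,L3=L","h,ax0,y1,L1,y2,L2,y3,L3,a2=L").replace("add=[(0,0,0),(0,0,0),(a1,0,L1),(a2,0,0),(0,0,L2),(aw,0,0),(0,0,L3)]","add=[(ax0,0,0),(0,y1,0),(0,0,L1),(a2,y2,0),(-a2,0,L2),(0,y3,0),(0,0,L3)]")
s=s.replace("np.zeros(7)","np.zeros(9)").replace("[300,400,0,0,400,0,250]","[317,81,0,400,0,400,0,250,0]")
open("fk.py","w").write(s)
E
python3 fk.py
```

```text
[(0.001259290242010859, (-1, 1, -1, 1, -1, 1, -1), 3.141592653589793), (0.17368725101305701, (-1, 1, 1, 1, -1, 1, -1), 3.141592653589793), (0.6830123393864882, (-1, -1, -1, -1, 1, -1, -1), 3.141592653589793)]
[340.   -1.4 -16.9 558.  -12.1 384.    0.9 351.9   1.3] [ 0.1 -0.1 -0.1  0.  -0.1 -0.1 -0.   0.1  0.1 -0.2  0.1  0.2]
```

```bash
cat > ik.py <<'E'
from fk import *
S,off,L=json.load(open("model.json"))
LO=np.array([-3.06,-.37,-1.25,.18,-1.1,.23,-2.94]);HI=np.array([3.06,2.12,1.32,2.47,4.24,1.98,2.94])
def fk(q): return chain(q,S,L,off)
def ik(p,R,q0,w=0.02):
    def f(q):
        P,Q=fk(q);return np.r_[(P-p)/50,(R.inv()*Q).as_rotvec()*4,w*(q-q0)]
    s=least_squares(f,np.clip(q0,LO+.02,HI-.02),bounds=(LO+.01,HI-.01))
    P,Q=fk(s.x);return s.x,np.linalg.norm(P-p),(R.inv()*Q).magnitude()
def tool(az,eps,roll=0):
    """tool z: azimuth az, eps below horizontal; jaw x horizontal, then roll about z (deg)"""
    a,e=np.radians([az,eps]);z=np.array([np.cos(a)*np.cos(e),np.sin(a)*np.cos(e),-np.sin(e)])
    x=np.array([-np.sin(a),np.cos(a),0]);return Ro.from_matrix(np.c_[x,np.cross(z,x),z])*Ro.from_euler("z",roll,degrees=True)
E
python3 - <<'E'
from ik import *
rng=np.random.default_rng(0)
cup=np.array([518.5,-320,42.])
for az in (-60,-30,0,30):
  for eps in (25,35,45):
    best={}
    for k in range(16):
        q0=LO+rng.random(7)*(HI-LO);q0[0]=.5;q0[2]*=.3
        for fl in (0,180):
            R=tool(az,eps,fl);z=R.apply([0,0,1])
            q,e,r=ik(cup+z*19,R,q0)
            if e<1 and r<.02:
                sc=np.abs(q[2])+ .3*np.abs(q[6]);key=(fl,round(q[4]))
                if key not in best or sc<best[key][0]: best[key]=(sc,q)
    print(az,eps,[ (k,np.round(v[1],2).tolist()) for k,v in list(best.items())[:3]])
E
```

```text
-60 25 [((0, 2), [0.13, 1.21, -0.06, 2.32, 2.27, 1.42, -1.85]), ((0, 3), [-0.64, 1.75, 1.12, 2.35, 3.14, 0.76, 2.93]), ((180, 2), [-0.0, 1.22, 0.11, 2.33, 2.3, 1.3, 1.16])]
-60 35 [((0, 3), [-0.54, 1.59, 1.14, 2.35, 3.4, 0.79, 2.93]), ((180, 2), [0.11, 1.08, 0.05, 2.32, 2.37, 1.1, 1.31]), ((0, 2), [0.12, 1.08, 0.03, 2.32, 2.36, 1.11, -1.82])]
-60 45 [((0, 2), [0.22, 0.96, -0.01, 2.28, 2.37, 0.86, -1.66]), ((180, 2), [0.2, 0.96, 0.03, 2.28, 2.39, 0.84, 1.45]), ((0, 4), [-0.45, 1.42, 1.12, 2.31, 3.66, 0.74, 2.93])]
-30 25 [((0, 3), [0.93, 1.39, -0.59, 2.46, 3.13, 1.73, -0.93]), ((180, 3), [0.91, 1.38, -0.56, 2.46, 3.13, 1.73, 2.17])]
-30 35 [((0, 3), [0.48, 1.13, 0.02, 2.46, 3.12, 1.41, -1.6]), ((180, 3), [0.45, 1.13, 0.06, 2.46, 3.13, 1.41, 1.5])]
-30 45 [((0, 3), [0.52, 0.98, -0.04, 2.39, 3.09, 1.01, -1.54]), ((180, 3), [0.34, 1.0, 0.21, 2.4, 3.24, 1.03, 1.35]), ((180, 4), [-0.21, 1.61, 1.31, 2.42, 3.71, 1.56, 0.19])]
0 25 [((0, 3), [1.6, 1.55, -1.03, 2.26, 3.32, 0.66, -0.14]), ((180, 3), [1.59, 1.53, -0.99, 2.26, 3.37, 0.67, 2.93]), ((0, 4), [0.93, 1.2, -0.05, 2.29, 3.94, 1.33, -1.2
[... 179 characters left out ...]
45 [((180, 4), [0.83, 0.96, -0.08, 2.25, 3.83, 0.79, 1.7]), ((0, 3), [1.28, 1.11, -0.76, 2.23, 3.14, 0.53, -0.52]), ((180, 2), [1.52, 1.43, -1.24, 2.22, 2.41, 0.72, -2.72])]
30 25 [((180, 1), [1.71, 1.6, -1.2, 1.89, 0.53, 0.3, -0.25]), ((0, 1), [1.72, 1.64, -1.24, 1.89, 0.68, 0.33, 2.75]), ((180, 0), [1.64, 1.47, -1.02, 1.89, -0.31, 0.27, 0.52])]
30 35 [((0, -1), [1.41, 1.19, -0.7, 1.93, -1.09, 0.36, -2.03]), ((180, -1), [1.41, 1.19, -0.7, 1.93, -1.09, 0.36, 1.11]), ((0, 1), [1.62, 1.44, -1.12, 1.92, 0.69, 0.26, 2.6])]
30 45 [((180, 1), [1.53, 1.32, -1.1, 1.93, 0.99, 0.31, -0.95]), ((0, 1), [1.5, 1.27, -1.02, 1.93, 0.76, 0.24, 2.4]), ((180, -1), [1.27, 1.06, -0.59, 1.95, -1.09, 0.31, 0.99])]
```

```bash
cat > plan.py <<'E'
from ik import *
from cell import ctrl
def cur():
    s=ctrl.read_state();return np.array(s["qpos"]),np.array(s["eef_pos"]),Ro.from_euler("xyz",s["tool_rot"])
def rows(poses):
    """poses list of (p,R) from current on -> rows, accounting for rounding"""
    p,R=poses[0];out=[]
    for P,Q in poses[1:]:
        d=R.inv().apply(P-p)/50;w=(R.inv()*Q).as_rotvec(degrees=True)/6
        r=np.round(np.r_[d,w],2)+0.;out.append(r.tolist())
        p=p+R.apply(r[:3]*50);R=R*Ro.from_rotvec(r[3:]*6,degrees=True)
    return out
def show(poses):
    rs=rows(poses)
    while len(rs)%5: rs.append([0.]*6)
    print("maxabs",np.abs(rs).max())
    for i in range(0,len(rs),5): print(str([rs[i:i+5]]).replace(" ","").replace(".0,",",").replace(".0]","]"))
def jpath(q1,calls,q0=None):
    q,p,R=cur();
    P=[fk(q+(q1-q)*k/(5*calls)) for k in range(1,5*calls+1)]
    print("minz",min(a[0][2] for a in P),"via",[np.round(a[0]).tolist() for a in P[4::5]])
    show([(p,R)]+P)
def lin(p1,R1,calls,check=True):
    q,p,R=cur();n=5*calls;w=(R.inv()*R1).as_rotvec()
    P=[(p+(p1-p)*k/n,R*Ro.from_rotvec(w*k/n)) for k in range(1,n+1)]
    for a in P[4::5] if check else []:
        q,e,r=ik(*a,q); print("ik",np.round(q,2).tolist(),round(e,1),round(r,3))
    show([(p,R)]+P)
E
python3 - <<'E'
from plan import *
cup=np.array([518.5,-320,42.]);R=tool(-60,35);z=R.apply([0,0,1])
q,p,Rc=cur();print("now",p)
seed=np.array([.12,1.08,.03,2.32,2.36,1.11,-1.82])
for roll in (0,180):
  sd=seed.copy(); 
  if roll: sd[6]=1.3
  g,e,r=ik(cup+z*19,tool(-60,35,roll),sd)
  h,e2,r2=ik(cup+z*19-z*100+[0,0,60],tool(-60,35,roll),g)
  print(roll,np.round(g,2),e,r,"pre",np.round(h,2),e2,r2,fk(h)[0]); 
  # pour and place feasibility
  q2=h
  for nm,pp,RR in [("over",[590,-60,230],tool(-33,35,roll)),("hor",[590,-60,230],tool(-33,0,roll)),("roll-70",[590,-60,200],tool(-33,0,roll-70)),("roll-140",[590,-60,200],tool(-33,0,roll-140)),("roll+70",[590,-60,200],tool(-33,0,roll+70)),("place",[503,332,60],tool(5,35,roll))]:
    qq,e,r=ik(np.array(pp),RR,q2 if "+70" not in nm else q2);print(nm,np.round(qq,2).tolist(),round(e,1),round(r,3))
    if nm in("over","hor"):q2=qq
  if roll==0: pre=h
jpath(pre,7)
E
```

```text
now [144.70126949 148.14850289 333.10401798]
0 [ 0.12  1.08  0.03  2.32  2.36  1.11 -1.82] 3.857602118096121e-06 7.420578899707698e-08 pre [ 0.56  1.02 -0.95  2.46  1.93  1.69 -1.33] 0.2841111320596596 0.002260072504436287 [ 485.60814584 -262.54825021  148.46812335]
over [0.37, 0.85, -1.13, 2.38, 1.92, 1.56, -1.0] 0.0 0.0
hor [-0.35, 1.16, -0.22, 2.46, 1.99, 1.97, -1.9] 2.5 0.019
roll-70 [-0.49, 1.23, -0.02, 2.46, 2.0, 1.83, -0.84] 0.0 0.0
roll-140 [-0.51, 1.23, -0.0, 2.46, 2.0, 1.82, 0.38] 0.1 0.0
roll+70 [-0.25, 1.15, -0.37, 2.42, 2.01, 1.97, -2.93] 10.8 0.107
place [-0.66, 1.09, -0.54, 2.36, 2.2, 1.48, -1.45] 0.0 0.0
180 [0.12 1.08 0.04 2.32 2.36 1.11 1.32] 5.7197675803475316e-05 8.080704342002018e-07 pre [ 0.56  1.01 -0.95  2.46  1.93  1.69  1.81] 0.2856247377371355 0.002272156419926683 [ 485.60965831 -262.54829354  148.46816473]
over [0.37, 0.85, -1.13, 2.38, 1.92, 1.55, 2.14] 0.0 0.0
hor [-0.35, 1.16, -0.22, 2.46, 1.99, 1.97, 1.24] 2.5 0.019
roll-70 [-0.49, 1.23, -0.02, 2.46, 2.0, 1.83, 2.3] 0.0 0.0
roll-140 [-1.13, 1.6, 0.91, 2.46, 2.26, 0.91, 2.93] 2.7 0.021
roll+70 [-0.38, 1
[... 804 characters left out ...]
,0.44,0.04,-0.52,-0.35,0.17]]]
[[[-0.01,0.46,0.05,-0.54,-0.28,0.17],[0.04,0.45,0.06,-0.56,-0.22,0.16],[0.09,0.45,0.05,-0.56,-0.13,0.17],[0.14,0.44,0.06,-0.57,-0.07,0.17],[0.19,0.42,0.07,-0.56,0.01,0.18]]]
[[[0.23,0.41,0.07,-0.55,0.08,0.19],[0.29,0.38,0.07,-0.53,0.16,0.22],[0.33,0.35,0.08,-0.5,0.22,0.23],[0.36,0.32,0.08,-0.48,0.29,0.26],[0.4,0.28,0.08,-0.44,0.35,0.28]]]
[[[0.43,0.24,0.09,-0.39,0.4,0.32],[0.46,0.21,0.09,-0.36,0.46,0.36],[0.47,0.15,0.09,-0.3,0.49,0.39],[0.48,0.12,0.09,-0.26,0.54,0.43],[0.5,0.07,0.09,-0.2,0.56,0.48]]]
[[[0.49,0.03,0.09,-0.16,0.58,0.53],[0.48,-0.01,0.09,-0.1,0.6,0.57],[0.48,-0.05,0.09,-0.05,0.6,0.62],[0.46,-0.08,0.08,0,0.61,0.66],[0.44,-0.11,0.09,0.04,0.6,0.72]]]
```

Run:
```python
from plan import *
cup=np.array([518.5,-320,42.]);R=tool(-60,35);z=R.apply([0,0,1])
g,e,r=ik(cup+z*19,R,np.array([.12,1.08,.03,2.32,2.36,1.11,-1.82]))
h,e2,r2=ik(cup+z*19-z*40+[0,0,100],R,g);print("pre",np.round(h,2),e2,r2)
for az in (-45,-60,-80):
  for eps in (0,15):
    qq=h.copy()
    for ro in (0,-40,-80,-120,-150):
      qq,e,r=ik(np.array([590,-60,200.]),tool(az,eps,ro),qq); print(az,eps,ro,np.round(qq,2).tolist(),round(e,1),round(r,3))
q,p,Rc=cur()
A=np.array([0.25,.45,0,1.6,.2,1.0,.5])
def path(a,b,n): return [fk(a+(b-a)*k/n) for k in range(1,n+1)]
P=path(q,A,15)+path(A,h,25)
for k,(a,Q) in enumerate(P):
    if k%5==4: print(k,np.round(a).tolist(),np.round(Q.apply([0,0,1]),2).tolist())
show([(p,Rc)]+P)
```

```text
pre [ 0.03  0.78  0.06  2.41  2.21  0.95 -1.65] 0.0020293322146940655 2.3098975353458343e-05
-45 0 0 [-0.62, 1.16, 0.06, 2.3, 1.77, 1.58, -1.89] 0.0 0.0
-45 0 -40 [-0.67, 1.17, 0.13, 2.3, 1.77, 1.51, -1.21] 0.0 0.0
-45 0 -80 [-0.73, 1.18, 0.2, 2.3, 1.77, 1.44, -0.53] 0.0 0.0
-45 0 -120 [-0.78, 1.19, 0.28, 2.31, 1.77, 1.37, 0.15] 0.0 0.0
-45 0 -150 [-0.82, 1.21, 0.33, 2.31, 1.77, 1.32, 0.65] 0.0 0.0
-45 15 0 [-0.53, 0.94, -0.02, 2.34, 1.84, 1.36, -1.7] 0.0 0.0
-45 15 -40 [-0.6, 0.94, 0.07, 2.35, 1.85, 1.29, -1.03] 0.0 0.0
-45 15 -80 [-0.67, 0.95, 0.17, 2.35, 1.86, 1.21, -0.36] 0.0 0.0
-45 15 -120 [-0.74, 0.97, 0.28, 2.35, 1.87, 1.13, 0.3] 0.0 0.0
-45 15 -150 [-0.8, 0.98, 0.37, 2.35, 1.89, 1.06, 0.79] 0.0 0.0
-60 0 0 [-0.6, 1.12, 0.01, 2.07, 1.5, 1.56, -1.62] 0.0 0.0
-60 0 -40 [-0.6, 1.12, 0.01, 2.07, 1.5, 1.56, -0.92] 0.0 0.0
-60 0 -80 [-0.59, 1.12, 0.0, 2.07, 1.5, 1.56, -0.22] 0.0 0.0
-60 0 -120 [-0.59, 1.12, 0.0, 2.07, 1.5, 1.57, 0.48] 0.0 0.0
-60 0 -150 [-0.59, 1.12, -0.0, 2.07, 1.5, 1.57, 1.0] 0.0 0.0
-60 15 0 [-0.51, 0.93, -0.08, 2.11, 1.52, 1.38, -1.47] 0.0 0.0
-60 15 -40 [-0.51
[... 1937 characters left out ...]
,-0.39,0.15]]]
[[[-0.23,0.13,0.24,-0.52,-0.32,0.13],[-0.18,0.13,0.23,-0.53,-0.25,0.1],[-0.15,0.12,0.2,-0.53,-0.19,0.08],[-0.11,0.1,0.18,-0.54,-0.11,0.07],[-0.07,0.1,0.16,-0.52,-0.05,0.04]]]
[[[-0.04,0.08,0.14,-0.51,0.02,0.04],[-0.01,0.06,0.12,-0.48,0.09,0.02],[0.03,0.04,0.1,-0.45,0.15,0.01],[0.06,0.01,0.08,-0.41,0.21,0],[0.08,-0.01,0.06,-0.37,0.26,0]]]
[[[0.11,-0.04,0.04,-0.33,0.32,-0.01],[0.13,-0.07,0.02,-0.26,0.35,-0.01],[0.14,-0.11,0,-0.21,0.4,-0.02],[0.16,-0.14,-0.02,-0.15,0.43,-0.01],[0.18,-0.17,-0.03,-0.08,0.45,-0.01]]]
[[[0.17,-0.22,-0.05,-0.02,0.47,0],[0.19,-0.25,-0.06,0.06,0.48,0],[0.18,-0.28,-0.08,0.12,0.48,0.01],[0.17,-0.33,-0.09,0.19,0.48,0.02],[0.17,-0.36,-0.11,0.26,0.46,0.04]]]
```

>>> {"method": "apply_moves", "body": {
  "series": [
    [[0.3, 0.6, -0.24, -0.35, -0.13, 0.2], [0.3, 0.6, -0.22, -0.35, -0.13, 0.2], [0.28, 0.65, -0.2, -0.36, -0.13, 0.2], [0.27, 0.67, -0.18, -0.37, -0.13, 0.2], [0.26, 0.7, -0.16, -0.38, -0.13, 0.2]]
  ]
}}

```text
clock: 3.5
eef_pos: [305.0, 57.1, 339.1]
tool_rot: [-2.908, -0.125, 0.609]
force: [0.0, 0.8, -0.0]
width: 85.6
```

>>> {"method": "apply_moves", "body": {
  "series": [
    [[0.24, 0.72, -0.14, -0.4, -0.13, 0.24], [0.23, 0.75, -0.1, -0.4, -0.13, 0.24], [0.22, 0.76, -0.08, -0.4, -0.13, 0.24], [0.2, 0.78, -0.04, -0.4, -0.13, 0.25], [0.2, 0.8, 0, -0.4, -0.13, 0.25]]
  ]
}}

```text
clock: 4.12
eef_pos: [453.7, -75.1, 332.6]
tool_rot: [-3.108, -0.041, 0.491]
force: [-0.4, 0.1, -0.0]
width: 85.4
```

>>> {"method": "apply_moves", "body": {
  "series": [
    [[0.2, 0.8, 0.03, -0.42, -0.13, 0.25], [0.18, 0.8, 0.07, -0.44, -0.13, 0.25], [0.18, 0.8, 0.1, -0.44, -0.13, 0.25], [0.16, 0.8, 0.14, -0.44, -0.13, 0.25], [0.16, 0.8, 0.2, -0.46, -0.13, 0.25]]
  ]
}}

```text
clock: 4.75
eef_pos: [579.0, -238.8, 317.2]
tool_rot: [2.946, 0.017, 0.356]
force: [0.1, 0.7, -0.1]
width: 85.3
```

>>> {"method": "apply_moves", "body": {
  "series": [
    [[-0.44, 0.1, 0.32, -0.36, -0.62, 0.26], [-0.4, 0.1, 0.32, -0.4, -0.56, 0.22], [-0.35, 0.12, 0.3, -0.44, -0.5, 0.2], [-0.3, 0.13, 0.28, -0.48, -0.45, 0.17], [-0.27, 0.13, 0.27, -0.5, -0.4, 0.15]]
  ]
}}

```text
clock: 5.38
eef_pos: [500.7, -311.2, 263.7]
tool_rot: [2.693, 0.239, 0.176]
force: [0.0, 0.3, -0.7]
width: 85.2
```

```bash
python3 log.py; python3 fk.py | tail -3;  python3 - <<'E'
from plan import *
cup=np.array([518.5,-320,42.]);R=tool(-60,35);z=R.apply([0,0,1])
q,p,Rc=cur()
h,e2,r2=ik(cup+z*19-z*40+[0,0,100],R,np.array([.03,.78,.06,2.41,2.21,.95,-1.65]));print("pre",np.round(h,2),e2,r2)
jpath(h,4)
E
```

```text
t 5.38 q [-0.035, 0.549, 0.387, 1.773, 0.4, 0.885, 0.269] p [500.7, -311.2, 263.7] rpy [2.693, 0.239, 0.176] F [0.0, 0.3, -0.7] w 85.2
[ 3.355e+02  5.000e-01 -1.190e+01  5.590e+02 -1.610e+01  3.814e+02
 -3.000e-01  3.495e+02 -7.000e-01] [-0.  -0.2 -0.2  0.   0.  -0.  -0.  -0.  -0.  -0.  -0.  -0.  -0.1  0.2
  0.2]
pre [ 0.04  0.78  0.06  2.43  2.23  0.96 -1.66] 0.0001584768854395541 2.1834302942165543e-06
minz 154.04517731033565 via [[440.0, -367.0, 252.0], [438.0, -397.0, 246.0], [476.0, -381.0, 216.0], [510.0, -305.0, 154.0]]
maxabs 0.61
[[[-0.34,0.08,0.24,-0.44,-0.47,0.11],[-0.3,0.1,0.23,-0.47,-0.4,0.1],[-0.24,0.1,0.21,-0.5,-0.33,0.07],[-0.2,0.1,0.19,-0.52,-0.24,0.06],[-0.14,0.11,0.17,-0.52,-0.16,0.04]]]
[[[-0.09,0.09,0.14,-0.53,-0.08,0.03],[-0.05,0.09,0.13,-0.51,0.01,0.02],[0,0.07,0.11,-0.49,0.09,0.02],[0.04,0.05,0.08,-0.46,0.17,0],[0.09,0.02,0.06,-0.42,0.25,0.01]]]
[[[0.12,-0.01,0.04,-0.37,0.31,0],[0.16,-0.04,0.03,-0.32,0.39,0.01],[0.19,-0.08,0,-0.25,0.44,0.02],[0.22,-0.12,-0.02,-0.19,0.49,0.03],[0.24,-0.16,-0.04,-0.1,0.54,0.03]]]
[[[0.26,-0.21,-0.05,-0.03,0.57,0.06],[0.27,-0.25,-0.07,0.06,0.59,0.07],[0.28,-0.31,-0.09,0.14,0.61,0.08],[0.28,-0.35,-0.1,0.23,0.61,0.12],[0.28,-0.4,-0.12,0.31,0.61,0.13]]]
```

>>> {"method": "apply_moves", "body": {
  "series": [
    [[-0.34, 0.08, 0.24, -0.44, -0.47, 0.11], [-0.3, 0.1, 0.23, -0.47, -0.4, 0.1], [-0.24, 0.1, 0.2, -0.5, -0.33, 0.07], [-0.2, 0.1, 0.2, -0.52, -0.24, 0.06], [-0.14, 0.1, 0.17, -0.52, -0.16, 0.04]]
  ]
}}

```text
clock: 6.0
eef_pos: [439.7, -366.6, 251.3]
tool_rot: [2.398, 0.359, 0.048]
force: [-0.2, 1.1, -0.5]
width: 85.0
```

>>> {"method": "apply_moves", "body": {
  "series": [
    [[-0.09, 0.09, 0.14, -0.53, -0.08, 0.03], [-0.05, 0.09, 0.13, -0.5, 0, 0.02], [0, 0.07, 0.1, -0.5, 0.09, 0.02], [0.04, 0.05, 0.08, -0.46, 0.17, 0], [0.09, 0.02, 0.06, -0.42, 0.25, 0]]
  ]
}}

```text
clock: 6.62
eef_pos: [439.4, -396.0, 246.2]
tool_rot: [2.159, 0.327, 0.084]
force: [-0.4, -0.8, 0.2]
width: 85.5
```

>>> {"method": "apply_moves", "body": {
  "series": [
    [[0.12, 0, 0.04, -0.37, 0.3, 0], [0.16, -0.04, 0.03, -0.32, 0.4, 0], [0.2, -0.08, 0, -0.25, 0.44, 0.02], [0.22, -0.12, -0.02, -0.2, 0.5, 0.03], [0.24, -0.16, -0.04, -0.1, 0.54, 0.03]]
  ]
}}

```text
clock: 7.25
eef_pos: [473.6, -382.9, 220.2]
tool_rot: [2.081, 0.219, 0.264]
force: [-1.5, -0.5, -1.3]
width: 85.7
```

```bash
python3 log.py
python3 - <<'E'
from plan import *
cup=np.array([518.5,-320,42.]);R=tool(-60,35);z=R.apply([0,0,1])
lin(cup+z*19-z*40+np.array([0,0,100]),R,1)
from h import *
info=viewer.camera_info("wrist");cv2.imwrite("pics/w1.png",viewer.get_image("wrist"))
print(proj("wrist",[518.5,-320,60],1,info),[d for d in viewer.find_in("wrist","cup")])
E
```

```text
t 7.25 q [-0.435, 0.932, 0.896, 2.259, 1.939, 0.378, -1.427] p [473.6, -382.9, 220.2] rpy [2.081, 0.219, 0.264] F [-1.5, -0.5, -1.3] w 85.7
ik [-0.21, 0.83, 0.43, 2.44, 2.43, 0.78, -1.93] 0.0 0.0
maxabs 0.64
[[[0.27,-0.31,-0.13,0.14,0.64,0.09],[0.28,-0.32,-0.1,0.13,0.64,0.09],[0.28,-0.32,-0.08,0.14,0.64,0.09],[0.29,-0.32,-0.06,0.13,0.64,0.09],[0.28,-0.33,-0.03,0.14,0.64,0.09]]]
[[446.90722815 -45.84139835]] [{'location': [0.8395, 0.0018], 'score': 0.48}]
```

>>> {"method": "apply_moves", "body": {
  "series": [
    [[0.28, -0.31, -0.13, 0.14, 0.64, 0.09], [0.28, -0.32, -0.1, 0.14, 0.64, 0.09], [0.28, -0.32, -0.08, 0.14, 0.64, 0.09], [0.28, -0.32, -0.06, 0.14, 0.64, 0.09], [0.28, -0.32, -0.04, 0.14, 0.64, 0.09]]
  ]
}}

```text
clock: 7.98
eef_pos: [509.1, -306.2, 155.5]
tool_rot: [2.184, -0.001, 0.519]
force: [0.2, 0.1, -1.1]
width: 85.9
```

```bash
python3 log.py
python3 - <<'E'
from plan import *
from h import *
info=viewer.camera_info("wrist");im=viewer.get_image("wrist");cv2.imwrite("pics/w2.png",cv2.resize(im,(800,600)))
for z in (0,60): print(proj("wrist",[[518.5,-320,z]],1.5625,info))
print([d for d in viewer.find_in("wrist","cup")])
lin(np.array([518.5,-320,42.])+tool(-60,35).apply([0,0,19]),tool(-60,35),2)
E
```

```text
t 7.97 q [-0.201, 0.826, 0.43, 2.43, 2.424, 0.769, -1.913] p [509.1, -306.2, 155.5] rpy [2.184, -0.001, 0.519] F [0.2, 0.1, -1.1] w 85.9
[[402.93072734  79.08190042]]
[[403.41908383 186.64779215]]
[{'location': [0.4408, 0.3818], 'score': 0.86}, {'location': [0.784, 0.0339], 'score': 0.63}, {'location': [0.4998, 0.2193], 'score': 0.62}]
ik [-0.13, 0.98, 0.36, 2.4, 2.48, 0.88, -2.02] 0.0 0.0
ik [-0.07, 1.13, 0.32, 2.34, 2.5, 0.96, -2.08] 0.0 0.0
maxabs 0.2
[[[0.01,-0.16,0.2,0,0.01,0],[0,-0.17,0.19,-0.01,0,0],[0.01,-0.16,0.2,0,0.01,-0.01],[0,-0.17,0.19,-0.01,0,0],[0.01,-0.16,0.2,0,0.01,0]]]
[[[0,-0.16,0.2,-0.01,0,0],[0.01,-0.17,0.19,0,0.01,0],[0,-0.16,0.2,-0.01,0,-0.01],[0.01,-0.17,0.19,0,0.01,0],[0,-0.16,0.2,-0.01,0,0]]]
```

View pics/w2.png

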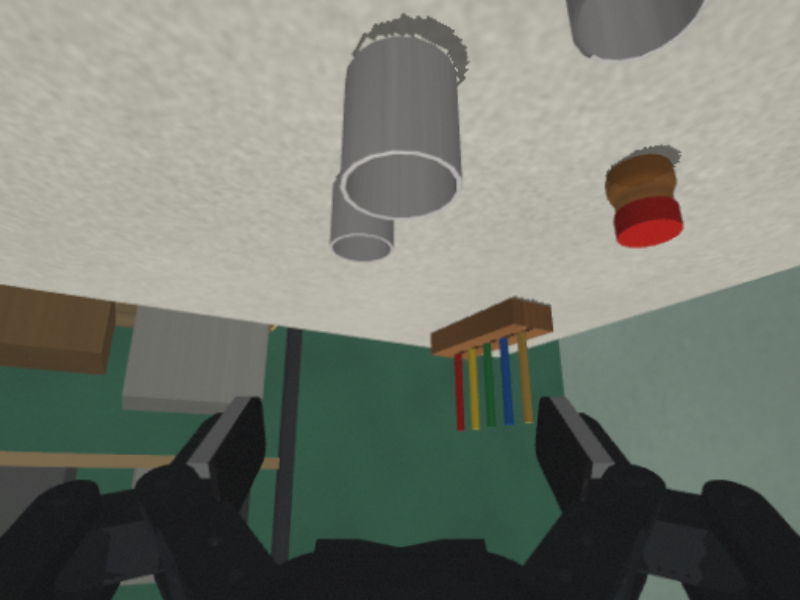

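The wrist view is upside down. The target's rim centre is at (401,185), against a predicted (403,187), so the position is confirmed. Before descending I'll check how low the camera hangs.

Run:
```python
from plan import *
from h import *
i=viewer.camera_info("wrist");C=-np.array(i["R"]).T@np.array(i["t"]);q,p,R=cur()
print("cam",C,"in tool",R.inv().apply(C-p),"view dir tool",R.inv().apply(np.array(i["R"])[2]))
# rim width -> diameter check
a=at("wrist",(344,187),60,1.5625,i);b=at("wrist",(462,186),60,1.5625,i);print(a,b,np.linalg.norm(a-b))
```

```text
cam [ 428.88875736 -168.55088407  175.8482156 ] in tool [  -0.35182974  -74.2999996  -141.85164543] view dir tool [3.17824903e-04 2.92585003e-01 9.56239465e-01]
[ 493.9 -331.7   60. ] [ 537.7 -305.7   60. ] 50.93564567176906
```

Run:
```python
from plan import *
R=tool(-60,40)
lin(np.array([518,-320,46.])+R.apply([0,0,18.7]),R,2)
```

```text
ik [-0.11, 0.94, 0.36, 2.39, 2.5, 0.82, -1.98] 0.0 0.0
ik [-0.03, 1.05, 0.31, 2.33, 2.55, 0.84, -2.03] 0.0 0.0
maxabs 0.2
[[[0,-0.16,0.19,0.08,0.01,0],[0.01,-0.16,0.19,0.08,0,0],[0,-0.16,0.2,0.08,0.01,-0.01],[0.01,-0.15,0.19,0.07,0,0],[0,-0.16,0.2,0.08,0.01,0]]]
[[[0.01,-0.15,0.19,0.08,0,0],[0,-0.15,0.2,0.08,0.01,-0.01],[0.01,-0.15,0.2,0.08,0,0],[0,-0.15,0.2,0.08,0.01,0],[0,-0.15,0.2,0.08,0,0]]]
```

>>> {"method": "apply_moves", "body": {
  "series": [
    [[0, -0.16, 0.19, 0.08, 0, 0], [0, -0.16, 0.19, 0.08, 0, 0], [0, -0.16, 0.2, 0.08, 0, 0], [0, -0.16, 0.19, 0.08, 0, 0], [0, -0.16, 0.2, 0.08, 0, 0]]
  ]
}}

```text
clock: 8.7
eef_pos: [516.9, -319.3, 93.5]
tool_rot: [2.227, -0.001, 0.52]
force: [0.4, 1.2, 0.1]
width: 85.4
```

>>> {"method": "apply_moves", "body": {
  "series": [
    [[0, -0.15, 0.2, 0.08, 0, 0], [0, -0.15, 0.2, 0.08, 0, 0], [0, -0.15, 0.2, 0.08, 0, 0], [0, -0.15, 0.2, 0.08, 0, 0], [0, -0.15, 0.2, 0.08, 0, 0]]
  ]
}}

```text
clock: 9.32
eef_pos: [525.0, -332.8, 33.2]
tool_rot: [2.269, -0.002, 0.52]
force: [-0.6, 0.3, -0.5]
width: 85.1
```

```bash
python3 log.py
python3 - <<'E'
from plan import *
q,p,R=cur();print("grasp pt",p-R.apply([0,0,18.7]), "x axis",R.apply([1,0,0]))
E
```

```text
t 9.32 q [-0.033, 1.052, 0.316, 2.323, 2.551, 0.837, -2.028] p [525.0, -332.8, 33.2] rpy [2.269, -0.002, 0.52] F [-0.6, 0.3, -0.5] w 85.1
grasp pt [ 517.8510687  -320.35524478   45.19088901] x axis [0.86773469 0.49702476 0.00170324]
```

>>> {"method": "apply_moves", "body": {
  "series": [
    [[0, 0, 0, 0, 0, 0], [0, 0, 0, 0, 0, 0], [0, 0, 0, 0, 0, 0], [0, 0, 0, 0, 0, 0], [0, 0, 0, 0, 0, 0]]
  ],
  "claw": -1
}}

```text
clock: 9.95
eef_pos: [524.8, -332.7, 34.3]
tool_rot: [2.268, -0.002, 0.52]
force: [-1.0, 0.4, 2.5]
width: 52.7
```

```bash
python3 log.py
python3 - <<'E'
from plan import *
q,p,R=cur()
lin(p+np.array([0,0,50.]),R,1)
E
```

```text
t 9.95 q [-0.035, 1.05, 0.317, 2.325, 2.55, 0.838, -2.028] p [524.8, -332.7, 34.3] rpy [2.268, -0.002, 0.52] F [-1.0, 0.4, 2.5] w 52.7
ik [-0.06, 0.93, 0.36, 2.35, 2.54, 0.75, -1.97] 0.0 0.0
maxabs 0.16
[[[0,0.15,-0.13,0,0,0],[0,0.16,-0.13,0,0,0],[0,0.15,-0.13,0,0,0],[0,0.15,-0.12,0,0,0],[0,0.16,-0.13,0,0,0]]]
```

>>> {"method": "apply_moves", "body": {
  "series": [
    [[0, 0.15, -0.13, 0, 0, 0], [0, 0.15, -0.13, 0, 0, 0], [0, 0.15, -0.13, 0, 0, 0], [0, 0.15, -0.13, 0, 0, 0], [0, 0.16, -0.13, 0, 0, 0]]
  ]
}}

```text
clock: 10.58
eef_pos: [524.5, -332.2, 84.8]
tool_rot: [2.269, -0.002, 0.52]
force: [0.9, 0.5, -2.1]
width: 53.0
```

```bash
python3 log.py
python3 - <<'E'
from plan import *
from h import *
for c in ("side","top"):
    im=viewer.get_image(c); cv2.imwrite(f"pics/{c}1.png",im)
a=cv2.imread("pics/side1.png")[120:384,200:400];b=cv2.imread("pics/top1.png")[80:280,200:420]
a=cv2.resize(a,None,fx=2,fy=2,interpolation=2);b=cv2.resize(b,None,fx=1.8,fy=1.8,interpolation=2)
o=np.zeros((528,800,3),np.uint8);o[:,:400]=a;o[:360,402:798]=b;cv2.imwrite("pics/l1.png",o)
# transit: to pour location, az -60, eps 40, z 230
q,p,R=cur();f1=np.array([0,0,0.])
lin(np.array([560,-200,235.]),tool(-60,40),2)
E
```

```text
t 10.57 q [-0.062, 0.932, 0.364, 2.343, 2.539, 0.749, -1.962] p [524.5, -332.2, 84.8] rpy [2.269, -0.002, 0.52] F [0.9, 0.5, -2.1] w 53.0
ik [-0.34, 0.78, 0.54, 2.33, 2.31, 0.52, -1.79] 0.0 0.0
ik [-0.59, 0.64, 0.67, 2.25, 1.67, 0.4, -1.18] 0.0 0.0
maxabs 0.35
[[[0.19,0.1,-0.34,0,0,0],[0.2,0.11,-0.34,0,0,-0.01],[0.19,0.1,-0.34,0.01,0,0],[0.19,0.11,-0.34,0,0,-0.01],[0.2,0.1,-0.35,0,0,0]]]
[[[0.19,0.1,-0.34,0,0.01,-0.01],[0.19,0.11,-0.34,0,0,0],[0.2,0.1,-0.34,0,0,-0.01],[0.19,0.11,-0.34,0.01,0,0],[0.19,0.1,-0.34,0,0,-0.01]]]
```

View pics/l1.png

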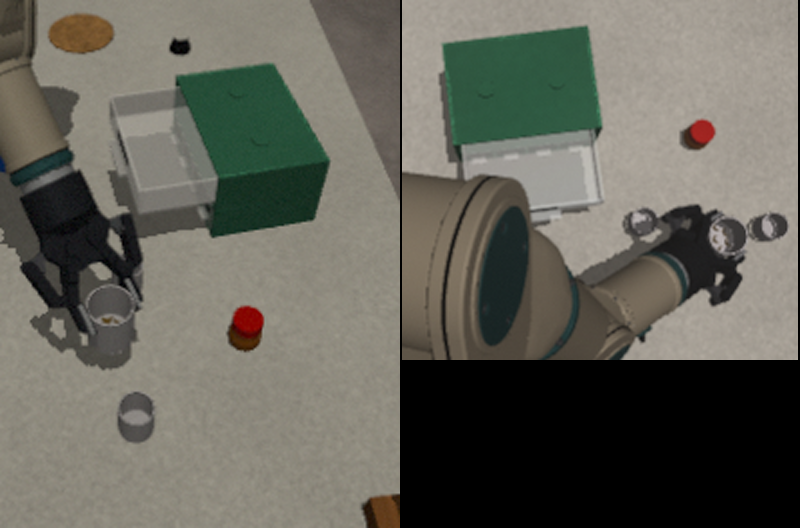

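Cup lifted upright with the bushings inside and the neighbours undisturbed. Next is transit and pouring.

```bash
cat >> plan.py <<'E'
def multi(wps,verbose=True):
    """wps: (grasp point, (az,eps,roll), calls); interpolates the angles linearly"""
    q,p,R=cur();z=R.apply([0,0,1]);G=p-z*18.7;poses=[(p,R)]
    az=np.degrees(np.arctan2(z[1],z[0]));ep=np.degrees(np.arcsin(-z[2]));ro=np.degrees((tool(az,ep).inv()*R).as_rotvec()[2]);a=np.array([az,ep,ro])
    print("start",np.round(G,1),np.round(a,1))
    for G1,a1,c in wps:
        G1=np.array(G1,float);a1=np.array(a1,float)
        for k in range(1,5*c+1):
            t=tool(*(a+(a1-a)*k/(5*c)));poses.append((G+(G1-G)*k/(5*c)+t.apply([0,0,18.7]),t))
            if k%5==0:
                q,e,r=ik(*poses[-1],q);print("ik",np.round(q,2).tolist(),round(e,1),round(r,3))
        G,a=G1,a1
    show(poses)
E
python3 - <<'E'
from plan import *
multi([([545,-230,215],(-60,35,0),2),([592,-85,222],(-60,15,0),2),([592,-85,215],(-60,0,-60),2)])
E
```

```text
start [ 517.7 -320.1   97.5] [-60.1  39.9   0.2]
ik [-0.26, 0.83, 0.46, 2.35, 2.36, 0.65, -1.86] 0.0 0.0
ik [-0.49, 0.76, 0.63, 2.32, 2.13, 0.52, -1.67] 0.0 0.0
ik [-0.73, 0.9, 0.65, 2.28, 1.84, 0.64, -1.63] 0.0 0.0
ik [-0.88, 1.02, 0.63, 2.17, 1.53, 0.79, -1.5] 0.0 0.0
ik [-0.91, 1.13, 0.64, 2.16, 1.52, 0.87, -1.07] 0.0 0.0
ik [-0.92, 1.24, 0.64, 2.13, 1.48, 0.95, -0.61] 0.0 0.0
maxabs 1.0
[[[0.14,0.1,-0.25,-0.08,0,0],[0.14,0.1,-0.25,-0.08,0,-0.01],[0.13,0.11,-0.25,-0.08,0,0],[0.14,0.1,-0.24,-0.09,0,-0.01],[0.14,0.11,-0.25,-0.08,0.01,0]]]
[[[0.13,0.11,-0.24,-0.08,0,-0.01],[0.14,0.12,-0.25,-0.08,0,0],[0.14,0.11,-0.24,-0.08,0,-0.01],[0.14,0.12,-0.24,-0.08,0,0],[0.13,0.12,-0.25,-0.08,0,-0.01]]]
[[[0.23,-0.09,-0.17,-0.34,0,0],[0.23,-0.09,-0.18,-0.33,0,0],[0.22,-0.08,-0.18,-0.33,0,0],[0.23,-0.07,-0.19,-0.34,0,0],[0.23,-0.07,-0.19,-0.33,0,0]]]
[[[0.22,-0.06,-0.19,-0.33,0,0],[0.23,-0.05,-0.19,-0.34,0,0],[0.23,-0.05,-0.2,-0.33,0,0],[0.22,-0.04,-0.19,-0.33,0,0],[0.23,-0.03,-0.2,-0.34,0,0]]]
[[[0,-0.01,0,-0.25,-0.01,-1],[0,0,0,-0.24,-0.04,-1],[0,0,0,-0.25,-0.07,-1],[0,-0.01,0.01,-0.23,-0.09,-1],[0,0,0,-0.22,-0.11,-0.99]]]
[[[0.01,-0.01,0,-0.21,-0.14,-1],[0,0,0,-0.2,-0.15,-1],[0,0,0,-0.17,-0.18,-1],[0,-0.01,0,-0.16,-0.2,-1],[0.01,0,0,-0.14,-0.21,-1]]]
```

>>> {"method": "apply_moves", "body": {
  "series": [
    [[0.14, 0.1, -0.25, -0.08, 0, 0], [0.14, 0.1, -0.25, -0.08, 0, 0], [0.14, 0.1, -0.25, -0.08, 0, 0], [0.14, 0.1, -0.25, -0.08, 0, 0], [0.14, 0.1, -0.25, -0.08, 0, 0]]
  ]
}}

```text
clock: 11.3
eef_pos: [538.7, -285.1, 143.1]
tool_rot: [2.227, -0.002, 0.521]
force: [0.2, -0.8, -2.2]
width: 53.1
```

>>> {"method": "apply_moves", "body": {
  "series": [
    [[0.14, 0.12, -0.24, -0.08, 0, 0], [0.14, 0.12, -0.24, -0.08, 0, 0], [0.14, 0.12, -0.24, -0.08, 0, 0], [0.14, 0.12, -0.24, -0.08, 0, 0], [0.14, 0.12, -0.24, -0.08, 0, 0]]
  ]
}}

```text
clock: 11.92
eef_pos: [553.8, -241.3, 202.9]
tool_rot: [2.186, -0.002, 0.521]
force: [-0.3, 0.1, -2.3]
width: 52.4
```

>>> {"method": "apply_moves", "body": {
  "series": [
    [[0.23, -0.09, -0.18, -0.34, 0, 0], [0.23, -0.09, -0.18, -0.33, 0, 0], [0.23, -0.08, -0.18, -0.33, 0, 0], [0.23, -0.07, -0.19, -0.33, 0, 0], [0.23, -0.07, -0.19, -0.33, 0, 0]]
  ]
}}

```text
clock: 12.55
eef_pos: [579.0, -169.2, 209.2]
tool_rot: [2.011, -0.002, 0.521]
force: [-0.9, 0.0, -2.5]
width: 52.8
```

>>> {"method": "apply_moves", "body": {
  "series": [
    [[0.23, -0.06, -0.19, -0.33, 0, 0], [0.23, -0.05, -0.19, -0.33, 0, 0], [0.23, -0.05, -0.2, -0.33, 0, 0], [0.23, -0.04, -0.2, -0.33, 0, 0], [0.23, -0.03, -0.2, -0.33, 0, 0]]
  ]
}}

```text
clock: 13.18
eef_pos: [604.0, -97.1, 216.0]
tool_rot: [1.839, -0.002, 0.522]
force: [1.0, -0.2, -2.3]
width: 52.9
```

```bash
python3 log.py
python3 - <<'E'
from plan import *
from h import *
for c in ("side","top"): cv2.imwrite(f"pics/{c}2.png",viewer.get_image(c))
a=cv2.imread("pics/side2.png")[100:300,200:400];b=cv2.imread("pics/top2.png")[80:280,200:400]
cv2.imwrite("pics/l2.png",cv2.resize(np.hstack([a,b]),(800,400),interpolation=2))
multi([([592,-85,205],(-60,0,-70),2),([592,-85,170],(-60,0,-100),2),([592,-85,168],(-60,0,-155),3)])
E
```

```text
t 13.18 q [-0.936, 1.057, 0.725, 2.155, 1.491, 0.69, -1.474] p [604.0, -97.1, 216.0] rpy [1.839, -0.002, 0.522] F [1.0, -0.2, -2.3] w 52.9
start [596.2 -79.5 219.6] [-59.8  15.5   0.1]
ik [-0.96, 1.18, 0.72, 2.15, 1.5, 0.77, -0.98] 0.0 0.0
ik [-0.97, 1.3, 0.71, 2.13, 1.46, 0.87, -0.44] 0.0 0.0
ik [-0.96, 1.33, 0.69, 2.11, 1.45, 0.88, -0.2] 0.0 0.0
ik [-0.95, 1.36, 0.66, 2.1, 1.44, 0.89, 0.05] 0.0 0.0
ik [-0.94, 1.35, 0.65, 2.1, 1.45, 0.9, 0.37] 0.0 0.0
ik [-0.93, 1.35, 0.64, 2.1, 1.45, 0.92, 0.68] 0.0 0.0
ik [-0.93, 1.34, 0.63, 2.1, 1.45, 0.93, 1.0] 0.0 0.0
maxabs 1.17
[[[-0.01,-0.02,0.01,-0.26,-0.02,-1.17],[-0.01,-0.02,0.01,-0.25,-0.05,-1.17],[-0.01,-0.02,0.02,-0.25,-0.08,-1.16],[-0.01,-0.02,0.01,-0.23,-0.11,-1.17],[0,-0.02,0.01,-0.22,-0.13,-1.17]]]
[[[0,-0.02,0.01,-0.2,-0.17,-1.17],[0,-0.02,0,-0.18,-0.18,-1.16],[0.01,-0.03,0.01,-0.16,-0.21,-1.17],[0,-0.02,0.01,-0.13,-0.22,-1.17],[0.01,-0.02,0,-0.1,-0.24,-1.17]]]
[[[0.07,-0.02,0,0,0,-0.5],[0.07,-0.02,0,0,0,-0.5],[0.06,-0.02,0,0.01,0,-0.5],[0.07,-0.01,0,0,0,-0.5],[0.07,-0.01,0,0,0,-0.5]]]
[[[0.07,-0.01,0,0,0,-0.5],[0.07,0,0,0,0,-0.5],[0.07,0,0,0,0,-0.5],[0.07,0.01,0,0,0,-0.5],[0.07,0.01,0,0,0,-0.5]]]
[[[0,0,0,0,0,-0.61],[0.01,0,0,0,0,-0.61],[0,0,0,0,0,-0.61],[0,0,0,0,0,-0.61],[0,0,0,0,0,-0.62]]]
[[[0.01,0,0,0,0,-0.61],[0,0,0,0,0,-0.61],[0,0,0,0,0,-0.61],[0,0.01,0,0,0,-0.61],[0.01,0,0,0,-0.01,-0.61]]]
[[[0,0,0,0,0,-0.61],[0,0,0,0,0,-0.61],[0,0,0,0,0,-0.61],[0,0.01,0,0,0,-0.62],[0,0,0,0,0,-0.61]]]
```

View pics/l2.png

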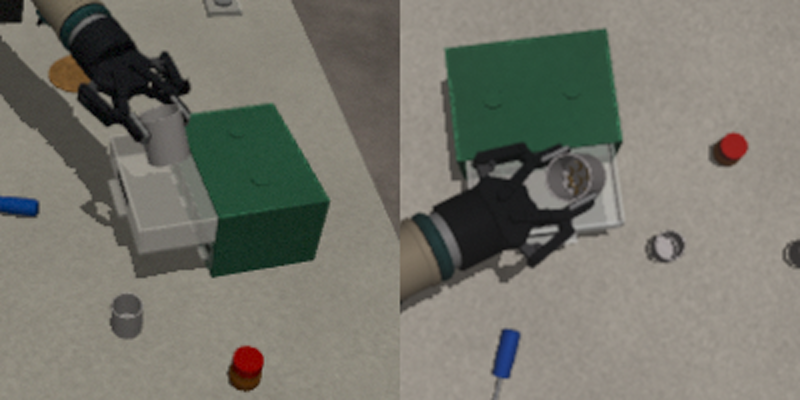

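>>> {"method": "apply_moves", "body": {
  "series": [
    [[0, -0.02, 0.01, -0.26, 0, -1], [0, -0.02, 0.01, -0.25, -0.04, -1], [0, -0.02, 0.01, -0.25, -0.07, -1], [0, -0.02, 0.01, -0.23, -0.1, -1], [0, -0.02, 0.01, -0.22, -0.12, -1]]
  ]
}}

```text
clock: 13.9
eef_pos: [603.4, -101.0, 211.3]
tool_rot: [1.726, 0.519, 0.597]
force: [1.3, -0.9, -1.7]
width: 53.4
```

>>> {"method": "apply_moves", "body": {
  "series": [
    [[0, -0.02, 0.01, -0.2, -0.15, -1], [0, -0.02, 0, -0.18, -0.17, -1], [0, -0.03, 0, -0.16, -0.2, -1], [0, -0.02, 0, -0.13, -0.2, -1], [0, -0.02, 0, -0.1, -0.22, -1]]
  ]
}}

```text
clock: 14.52
eef_pos: [600.5, -102.9, 207.2]
tool_rot: [1.584, 1.049, 0.517]
force: [0.1, 0.2, -2.4]
width: 52.7
```

```bash
python3 log.py
python3 - <<'E'
from plan import *
multi([([590,-85,170],(-60,0,-95),2),([590,-87,168],(-60,-3,-155),4)])
E
```

```text
t 14.53 q [-0.963, 1.289, 0.714, 2.116, 1.432, 0.866, -0.572] p [600.5, -102.9, 207.2] rpy [1.584, 1.049, 0.517] F [0.1, 0.2, -2.4] w 52.7
start [591.4 -86.5 207.3] [-61.    0.4 -60.1]
ik [-0.96, 1.32, 0.69, 2.11, 1.44, 0.88, -0.31] 0.0 0.0
ik [-0.95, 1.36, 0.66, 2.1, 1.45, 0.89, -0.04] 0.0 0.0
ik [-0.94, 1.36, 0.65, 2.1, 1.44, 0.91, 0.21] 0.0 0.0
ik [-0.94, 1.37, 0.65, 2.1, 1.44, 0.93, 0.47] 0.0 0.0
ik [-0.93, 1.38, 0.64, 2.09, 1.44, 0.95, 0.73] 0.0 0.0
ik [-0.93, 1.38, 0.63, 2.09, 1.44, 0.97, 0.98] 0.0 0.0
maxabs 0.59
[[[0.06,-0.04,0,-0.02,0,-0.58],[0.07,-0.03,-0.01,-0.02,0,-0.58],[0.07,-0.03,0,-0.01,0,-0.59],[0.07,-0.03,0,-0.02,0,-0.58],[0.07,-0.02,-0.01,-0.02,0,-0.58]]]
[[[0.07,-0.01,0,-0.02,0,-0.58],[0.08,-0.01,-0.01,-0.02,-0.01,-0.58],[0.07,-0.01,0,-0.01,0,-0.58],[0.08,0,0,-0.02,-0.01,-0.58],[0.07,0,-0.01,-0.02,0,-0.59]]]
[[[0,0,0,0.01,-0.03,-0.5],[0,0,0.01,0,-0.02,-0.5],[0,-0.01,0,0.01,-0.03,-0.5],[0,0,0,0,-0.02,-0.5],[0.01,0,0,0.01,-0.03,-0.5]]]
[[[0,0,0,0.01,-0.02,-0.5],[0,0,0,0.01,-0.02,-0.5],[0,0,0.01,0.01,-0.02,-0.5],[0,0,0,0.01,-0.03,-0.5],[0,0,0,0.02,-0.02,-0.5]]]
[[[0,0,0,0.01,-0.02,-0.5],[0.01,0,0,0.02,-0.02,-0.5],[0,0,0,0.02,-0.01,-0.5],[0,0,0.01,0.01,-0.02,-0.5],[0,0,0,0.02,-0.02,-0.5]]]
[[[0,0,0,0.02,-0.01,-0.5],[0,0,0,0.02,-0.02,-0.5],[0,0,0,0.02,-0.01,-0.5],[0.01,0,0,0.03,-0.01,-0.5],[0,0,0.01,0.02,-0.01,-0.5]]]
```

>>> {"method": "apply_moves", "body": {
  "series": [
    [[0.07, -0.04, 0, -0.02, 0, -0.58], [0.07, -0.03, 0, -0.02, 0, -0.58], [0.07, -0.03, 0, -0.02, 0, -0.58], [0.07, -0.03, 0, -0.02, 0, -0.58], [0.07, -0.02, 0, -0.02, 0, -0.58]]
  ]
}}

```text
clock: 15.15
eef_pos: [600.6, -102.8, 188.0]
tool_rot: [1.588, 1.351, 0.532]
force: [-0.1, -0.0, -2.0]
width: 53.0
```

>>> {"method": "apply_moves", "body": {
  "series": [
    [[0.07, -0.01, 0, -0.02, 0, -0.58], [0.08, -0.01, 0, -0.02, 0, -0.58], [0.07, 0, 0, -0.02, 0, -0.58], [0.07, 0, 0, -0.02, 0, -0.58], [0.07, 0, 0, -0.02, 0, -0.58]]
  ]
}}

```text
clock: 15.78
eef_pos: [602.1, -102.1, 172.6]
tool_rot: [-1.541, 1.489, -2.584]
force: [-0.3, 5.0, 9.9]
width: 52.7
```

>>> {"method": "apply_moves", "body": {
  "series": [
    [[0, 0, 0, 0, -0.02, -0.5], [0, 0, 0, 0, -0.02, -0.5], [0, 0, 0, 0, -0.02, -0.5], [0, 0, 0, 0, -0.02, -0.5], [0, 0, 0, 0, -0.02, -0.5]]
  ]
}}

```text
clock: 16.4
eef_pos: [601.9, -102.0, 171.0]
tool_rot: [-1.544, 1.226, -2.587]
force: [0.8, 1.5, 0.0]
width: 52.5
```

>>> {"method": "apply_moves", "body": {
  "series": [
    [[0, 0, 0, 0.01, -0.02, -0.5], [0, 0, 0, 0.01, -0.02, -0.5], [0, 0, 0, 0.01, -0.02, -0.5], [0, 0, 0, 0.01, -0.02, -0.5], [0, 0, 0, 0.01, -0.02, -0.5]]
  ]
}}

```text
clock: 17.02
eef_pos: [601.4, -102.4, 170.7]
tool_rot: [-1.536, 0.963, -2.584]
force: [-0.4, 0.1, -1.5]
width: 52.9
```

>>> {"method": "apply_moves", "body": {
  "series": [
    [[0, 0, 0, 0.02, -0.02, -0.5], [0, 0, 0, 0.02, -0.02, -0.5], [0, 0, 0, 0.02, -0.02, -0.5], [0, 0, 0, 0.02, -0.02, -0.5], [0, 0, 0, 0.02, -0.02, -0.5]]
  ]
}}

```text
clock: 17.65
eef_pos: [601.4, -102.4, 170.6]
tool_rot: [-1.525, 0.701, -2.584]
force: [0.0, -1.5, -2.2]
width: 52.8
```

>>> {"method": "apply_moves", "body": {
  "series": [
    [[0, 0, 0, 0.02, 0, -0.5], [0, 0, 0, 0.02, 0, -0.5], [0, 0, 0, 0.02, 0, -0.5], [0, 0, 0, 0.02, 0, -0.5], [0, 0, 0, 0.02, 0, -0.5]]
  ]
}}

```text
clock: 18.27
eef_pos: [601.4, -102.4, 170.6]
tool_rot: [-1.523, 0.44, -2.599]
force: [-0.4, -0.7, -1.3]
width: 53.0
```

```bash
python3 log.py
python3 - <<'E'
from plan import *
from h import *
for c in ("side","top"): cv2.imwrite(f"pics/{c}3.png",viewer.get_image(c))
a=cv2.imread("pics/side3.png")[120:270,220:370];b=cv2.imread("pics/top3.png")[100:250,200:350]
cv2.imwrite("pics/l3.png",cv2.resize(np.hstack([a,b]),(800,400),interpolation=2))
q,p,R=cur();c=R.apply(tool(-60,40).inv().apply([0,0,1]));print("cup axis",c)
E
```

```text
t 18.27 q [-0.928, 1.372, 0.631, 2.082, 1.433, 0.962, 0.997] p [601.4, -102.4, 170.6] rpy [-1.523, 0.44, -2.599] F [-0.4, -0.7, -1.3] w 53.0
cup axis [-0.0214009   0.69372993 -0.7199172 ]
```

View pics/l3.png

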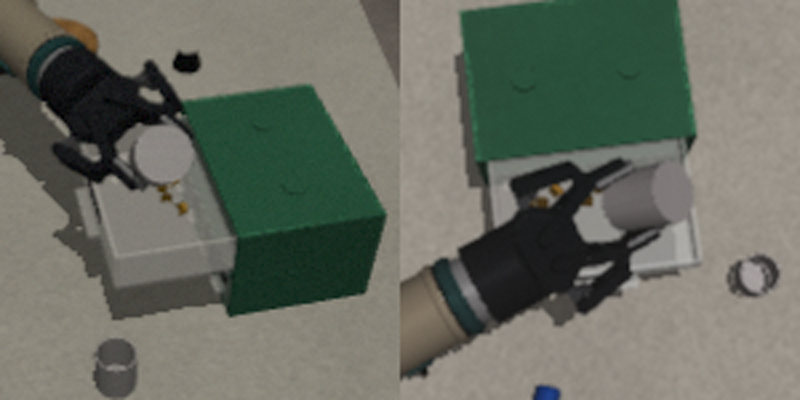

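Run:
```python
from plan import *
multi([([590,-85,225],(-61,-3,-155),1),([575,40,235],(-45,10,-70),3),([515,280,200],(0,38,0),4)])
```

```text
start [592.1 -86.2 169.7] [ -60.1   -2.5 -154.7]
ik [-0.94, 1.27, 0.67, 2.12, 1.44, 0.97, 1.08] 0.0 0.0
ik [-1.01, 1.2, 0.65, 2.18, 1.51, 0.94, 0.55] 0.0 0.0
ik [-1.06, 1.12, 0.61, 2.22, 1.57, 0.93, 0.05] 0.0 0.0
ik [-1.1, 1.03, 0.56, 2.26, 1.62, 0.93, -0.43] 0.0 0.0
ik [-1.11, 0.92, 0.44, 2.35, 1.8, 0.95, -0.81] 0.0 0.0
ik [-1.09, 0.81, 0.31, 2.4, 1.96, 0.95, -1.1] 0.0 0.0
ik [-1.03, 0.72, 0.19, 2.42, 2.09, 0.92, -1.33] 0.0 0.0
ik [-0.95, 0.65, 0.07, 2.39, 2.19, 0.81, -1.49] 0.0 0.0
maxabs 0.95
[[[-0.09,-0.2,0,0.03,0.02,-0.01],[-0.09,-0.21,0,0.03,0.02,-0.01],[-0.09,-0.2,0.01,0.02,0.02,-0.01],[-0.09,-0.2,0,0.03,0.02,-0.02],[-0.08,-0.21,0,0.03,0.02,-0.01]]]
[[[-0.08,0.02,-0.15,-0.21,-0.09,0.95],[-0.07,0.02,-0.16,-0.22,-0.07,0.95],[-0.06,0.04,-0.15,-0.22,-0.04,0.95],[-0.07,0.05,-0.15,-0.23,-0.03,0.94],[-0.06,0.05,-0.15,-0.23,0,0.95]]]
[[[-0.05,0.07,-0.15,-0.23,0.02,0.94],[-0.05,0.07,-0.15,-0.22,0.05,0.93],[-0.04,0.08,-0.15,-0.22,0.06,0.94],[-0.03,0.09,-0.14,-0.21,0.09,0.93],[-0.01,0.09,-0.15,-0.2,0.11,0.92]]]
[[[-0.01,0.1,-0.14,-0.19,0.12,0.93],[0,0.1,-0.14,-0.18,0.15,0.92],[0.02,0.1,-0.14,-0.16,0.16,0.92],[0.03,0.11,-0.13,-0.14,0.18,0.92],[0.04,0.1,-0.14,-0.13,0.19,0.92]]]
[[[0.12,0.1,-0.2,-0.26,0.35,0.51],[0.14,0.11,-0.2,-0.23,0.37,0.5],[0.15,0.1,-0.19,-0.2,0.38,0.5],[0.16,0.1,-0.18,-0.19,0.39,0.49],[0.17,0.09,-0.17,-0.15,0.4,0.47]]]
[[[0.19,0.08,-0.17,-0.13,0.41,0.47],[0.2,0.08,-0.15,-0.1,0.41,0.46],[0.2,0.07,-0.15,-0.08,0.41,0.46],[0.22,0.05,-0.14,-0.04,0.42,0.44],[0.22,0.05,-0.13,-0.02,0.42,0.43]]]
[[[0.23,0.04,-0.12,0,0.41,0.43],[0.24,0.03,-0.11,0.04,0.41,0.42],[0.25,0.02,-0.1,0.06,0.4,0.41],[0.24,0,-0.1,0.09,0.39,0.4],[0.25,0,-0.08,0.11,0.38,0.39]]]
[[[0.26,-0.02,-0.07,0.14,0.37,0.39],[0.25,-0.03,-0.06,0.16,0.36,0.38],[0.26,-0.04,-0.06,0.19,0.34,0.37],[0.25,-0.06,-0.04,0.2,0.33,0.36],[0.26,-0.06,-0.04,0.22,0.3,0.36]]]
```

>>> {"method": "apply_moves", "body": {
  "series": [
    [[-0.09, -0.2, 0, 0.02, 0.02, 0], [-0.09, -0.2, 0, 0.02, 0.02, 0], [-0.09, -0.2, 0, 0.02, 0.02, 0], [-0.09, -0.2, 0, 0.02, 0.02, 0], [-0.09, -0.2, 0, 0.02, 0.02, 0]]
  ]
}}

```text
clock: 19.0
eef_pos: [599.2, -100.6, 225.8]
tool_rot: [-1.516, 0.441, -2.61]
force: [0.5, -0.3, -0.8]
width: 52.8
```

>>> {"method": "apply_moves", "body": {
  "series": [
    [[-0.08, 0.02, -0.15, -0.21, -0.09, 0.95], [-0.07, 0.02, -0.16, -0.22, -0.07, 0.95], [-0.06, 0.04, -0.15, -0.22, -0.04, 0.95], [-0.06, 0.05, -0.15, -0.23, -0.03, 0.95], [-0.06, 0.05, -0.15, -0.23, 0, 0.95]]
  ]
}}

```text
clock: 19.62
eef_pos: [595.6, -58.0, 227.3]
tool_rot: [-1.615, 0.941, -2.575]
force: [-0.1, 0.5, -1.6]
width: 52.9
```

>>> {"method": "apply_moves", "body": {
  "series": [
    [[-0.05, 0.07, -0.15, -0.23, 0.02, 0.94], [-0.05, 0.07, -0.15, -0.22, 0.05, 0.94], [-0.04, 0.08, -0.15, -0.22, 0.06, 0.94], [-0.03, 0.09, -0.15, -0.21, 0.09, 0.93], [-0.01, 0.09, -0.15, -0.2, 0.11, 0.93]]
  ]
}}

```text
clock: 20.25
eef_pos: [591.1, -14.7, 229.3]
tool_rot: [-2.224, 1.403, -3.093]
force: [-0.1, 0.6, -1.5]
width: 53.1
```

>>> {"method": "apply_moves", "body": {
  "series": [
    [[-0.01, 0.1, -0.14, -0.19, 0.12, 0.93], [0, 0.1, -0.14, -0.18, 0.15, 0.92], [0.02, 0.1, -0.14, -0.16, 0.16, 0.92], [0.03, 0.1, -0.14, -0.14, 0.18, 0.92], [0.04, 0.1, -0.14, -0.13, 0.19, 0.92]]
  ]
}}

```text
clock: 20.88
eef_pos: [586.7, 28.3, 231.5]
tool_rot: [2.036, 1.17, 1.223]
force: [0.8, 0.5, -1.6]
width: 52.6
```

>>> {"method": "apply_moves", "body": {
  "series": [
    [[0.12, 0.1, -0.2, -0.26, 0.35, 0.5], [0.14, 0.1, -0.2, -0.23, 0.37, 0.5], [0.15, 0.1, -0.19, -0.2, 0.38, 0.5], [0.16, 0.1, -0.18, -0.18, 0.4, 0.5], [0.17, 0.09, -0.17, -0.15, 0.4, 0.47]]
  ]
}}

```text
clock: 21.5
eef_pos: [573.2, 91.0, 221.1]
tool_rot: [2.033, 0.851, 1.345]
force: [-0.5, -1.0, -1.4]
width: 52.7
```

>>> {"method": "apply_moves", "body": {
  "series": [
    [[0.19, 0.08, -0.17, -0.13, 0.4, 0.47], [0.2, 0.08, -0.15, -0.1, 0.41, 0.46], [0.2, 0.07, -0.15, -0.08, 0.41, 0.46], [0.22, 0.05, -0.14, -0.04, 0.42, 0.44], [0.22, 0.05, -0.13, -0.02, 0.42, 0.43]]
  ]
}}

```text
clock: 22.12
eef_pos: [558.9, 154.1, 210.4]
tool_rot: [2.064, 0.542, 1.455]
force: [-0.3, -0.1, -2.3]
width: 52.8
```

```bash
python3 log.py
python3 - <<'E'
from plan import *
from h import *
for c in ("side","top"): cv2.imwrite(f"pics/{c}4.png",viewer.get_image(c))
a=cv2.imread("pics/side4.png")[130:250,230:390];b=cv2.imread("pics/top4.png")[90:210,210:370]
cv2.imwrite("pics/l4.png",cv2.resize(np.vstack([a,b]),(800,1200),interpolation=2)[:, :][::2,::2] if 0 else cv2.resize(np.hstack([a,b]),(800,300),interpolation=2))
multi([([503.5,332,130],(0,40,0),2),([503.5,332,56],(0,40,0),1)])
E
```

```text
t 22.12 q [-1.136, 0.827, 0.384, 2.407, 1.985, 0.91, -1.146] p [558.9, 154.1, 210.4] rpy [2.064, 0.542, 1.455] F [-0.3, -0.1, -2.3] w 52.8
start [543.1 160.5 218.1] [-22.2  23.9 -34.4]
ik [-1.1, 0.8, 0.22, 2.38, 2.08, 0.88, -1.4] 0.0 0.0
ik [-1.05, 0.81, 0.08, 2.31, 2.16, 0.81, -1.58] 0.0 0.0
ik [-1.01, 0.98, 0.03, 2.3, 2.24, 0.93, -1.73] 0.0 0.0
maxabs 0.43
[[[0.39,-0.04,-0.11,0.04,0.43,0.42],[0.4,-0.06,-0.1,0.08,0.42,0.41],[0.39,-0.07,-0.08,0.09,0.41,0.4],[0.4,-0.1,-0.06,0.13,0.4,0.39],[0.39,-0.11,-0.05,0.15,0.38,0.38]]]
[[[0.39,-0.12,-0.03,0.18,0.37,0.38],[0.38,-0.15,-0.01,0.19,0.36,0.36],[0.38,-0.15,0,0.22,0.33,0.36],[0.37,-0.17,0.02,0.24,0.32,0.35],[0.36,-0.19,0.04,0.26,0.29,0.34]]]
[[[0,-0.23,0.19,0,0,0],[0,-0.22,0.19,0,0,0],[0,-0.23,0.19,0,0,0],[0,-0.23,0.19,0,0,0],[0,-0.22,0.19,0,0,0]]]
```

View pics/l4.png

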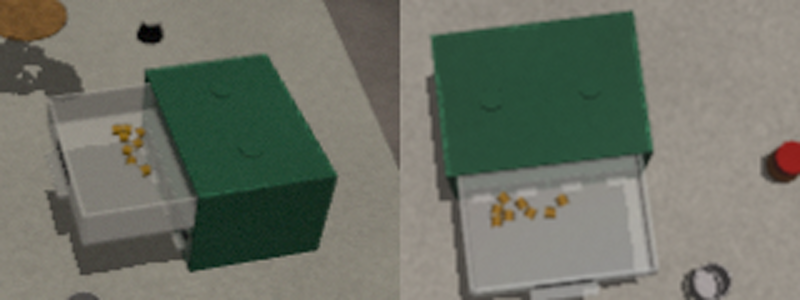

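All eight bushings are visible in the drawer, in the top view at about x 495–565, y 198–222. Now I'll place the cup.

>>> {"method": "apply_moves", "body": {
  "series": [
    [[0.39, -0.04, -0.11, 0.04, 0.43, 0.42], [0.4, -0.06, -0.1, 0.08, 0.42, 0.41], [0.4, -0.07, -0.08, 0.1, 0.41, 0.4], [0.4, -0.1, -0.06, 0.13, 0.4, 0.39], [0.4, -0.11, -0.05, 0.15, 0.38, 0.38]]
  ]
}}

```text
clock: 22.85
eef_pos: [539.1, 243.8, 162.9]
tool_rot: [2.151, 0.255, 1.539]
force: [-0.6, 0.1, -1.1]
width: 53.0
```

>>> {"method": "apply_moves", "body": {
  "series": [
    [[0.39, -0.12, -0.03, 0.18, 0.37, 0.38], [0.38, -0.15, -0.01, 0.2, 0.36, 0.36], [0.38, -0.15, 0, 0.22, 0.33, 0.36], [0.37, -0.17, 0.02, 0.24, 0.32, 0.35], [0.36, -0.19, 0.04, 0.26, 0.3, 0.34]]
  ]
}}

```text
clock: 23.48
eef_pos: [517.8, 333.8, 116.3]
tool_rot: [2.272, -0.003, 1.57]
force: [-0.7, 0.2, -1.2]
width: 52.6
```

```bash
python3 log.py
python3 - <<'E'
from plan import *
multi([([503.5,332,56],(0,39.9,0),2)])
E
```

```text
t 23.48 q [-1.052, 0.808, 0.087, 2.305, 2.159, 0.8, -1.587] p [517.8, 333.8, 116.3] rpy [2.272, -0.003, 1.57] F [-0.7, 0.2, -1.2] w 52.6
start [503.5 333.8 128.4] [ 0.1 40.2  0.2]
ik [-1.03, 0.9, 0.06, 2.31, 2.21, 0.87, -1.67] 0.0 0.0
ik [-1.02, 0.98, 0.04, 2.3, 2.25, 0.93, -1.74] 0.0 0.0
maxabs 0.12
[[[0,-0.11,0.09,0,0,0],[-0.01,-0.11,0.1,-0.01,0,0],[0,-0.11,0.09,0,0,-0.01],[-0.01,-0.11,0.09,-0.01,0,0],[0,-0.11,0.1,0,-0.01,0]]]
[[[0,-0.11,0.09,-0.01,0,0],[-0.01,-0.11,0.09,0,0,-0.01],[0,-0.11,0.1,-0.01,0,0],[0,-0.12,0.09,0,0,0],[-0.01,-0.11,0.09,-0.01,0,0]]]
```

>>> {"method": "apply_moves", "body": {
  "series": [
    [[0, -0.22, 0.19, 0, 0, 0], [0, -0.22, 0.19, 0, 0, 0], [0, -0.22, 0.19, 0, 0, 0], [0, -0.22, 0.19, 0, 0, 0], [0, -0.22, 0.19, 0, 0, 0]]
  ]
}}

```text
clock: 24.1
eef_pos: [518.8, 332.8, 42.8]
tool_rot: [2.271, 0.0, 1.57]
force: [-0.4, -0.7, -1.5]
width: 52.8
```

>>> {"method": "apply_moves", "body": {
  "series": [
    [[0, -0.02, 0.02, 0, 0, 0], [0, -0.02, 0.02, 0, 0, 0], [0, -0.02, 0.02, 0, 0, 0], [0, 0, 0, 0, 0, 0], [0, 0, 0, 0, 0, 0]]
  ]
}}

```text
clock: 24.72
eef_pos: [519.3, 333.1, 40.3]
tool_rot: [2.271, -0.001, 1.57]
force: [0.2, 0.1, -1.8]
width: 52.8
```

```bash
python3 log.py
python3 - <<'E'
from plan import *
multi([])
from h import *
for c in ("side",): cv2.imwrite(f"pics/{c}5.png",viewer.get_image(c))
E
```

```text
t 24.73 q [-1.016, 0.988, 0.038, 2.287, 2.25, 0.924, -1.734] p [519.3, 333.1, 40.3] rpy [2.271, -0.001, 1.57] F [0.2, 0.1, -1.8] w 52.8
start [505.  333.1  52.3] [ 0.  40.1  0.1]Traceback (most recent call last):
  File "<stdin>", line 2, in <module>
  File "plan.py", line 41, in multi
    show(poses)
    ~~~~^^^^^^^
  File "plan.py", line 16, in show
    print("maxabs",np.abs(rs).max())
                   ~~~~~~~~~~~~~~^^
    return umr_maximum(a, axis, None, out, keepdims, initial, where)
ValueError: zero-size array to reduction operation maximum which has no identity
```

>>> {"method": "apply_moves", "body": {
  "series": [
    [[0, -0.02, 0.02, 0, 0, 0], [0, -0.02, 0.02, 0, 0, 0], [0, 0, 0, 0, 0, 0], [0, 0, 0, 0, 0, 0], [0, 0, 0, 0, 0, 0]]
  ]
}}

```text
clock: 25.35
eef_pos: [520.2, 333.1, 38.3]
tool_rot: [2.268, -0.001, 1.57]
force: [-2.0, -0.1, 5.0]
width: 52.9
```

```bash
python3 log.py
```

```text
t 25.35 q [-1.015, 0.995, 0.038, 2.286, 2.253, 0.93, -1.738] p [520.2, 333.1, 38.3] rpy [2.268, -0.001, 1.57] F [-2.0, -0.1, 5.0] w 52.9
```

>>> {"method": "apply_moves", "body": {
  "series": [
    [[0, 0, 0, 0, 0, 0], [0, 0, 0, 0, 0, 0], [0, 0, 0, 0, 0, 0], [0, 0, 0, 0, 0, 0], [0, 0, 0, 0, 0, 0]]
  ],
  "claw": 1
}}

```text
clock: 25.98
eef_pos: [519.5, 333.0, 37.1]
tool_rot: [2.271, -0.0, 1.57]
force: [0.6, -0.1, -0.5]
width: 85.4
```

>>> {"method": "apply_moves", "body": {
  "series": [
    [[0, 0, -0.2, 0, 0, 0], [0, 0, -0.3, 0, 0, 0], [0, 0, -0.4, 0, 0, 0], [0, 0, -0.6, 0, 0, 0], [0, 0, -0.6, 0, 0, 0]]
  ]
}}

```text
clock: 26.6
eef_pos: [437.5, 333.0, 105.9]
tool_rot: [2.271, -0.0, 1.571]
force: [-0.1, 0.3, 0.3]
width: 85.8
```

```bash
python3 log.py
python3 - <<'E'
from plan import *
from h import *
info=viewer.camera_info("wrist");w=viewer.get_image("wrist")
print("pad centre pred",proj("wrist",[[503.5,332.5,4]],1,info))
for c in ("side","top"): cv2.imwrite(f"pics/{c}6.png",viewer.get_image(c))
a=cv2.imread("pics/side6.png")[90:190,190:290];b=cv2.imread("pics/top6.png")[160:260,80:180]
o=np.hstack([cv2.resize(a,(266,266)),cv2.resize(b,(266,266)),cv2.resize(w[::-1,::-1],(268,266))]);cv2.imwrite("pics/l6.png",o)
E
```

```text
t 26.6 q [-1.181, 0.836, 0.013, 2.417, 2.055, 0.909, -1.706] p [437.5, 333.0, 105.9] rpy [2.271, -0.0, 1.571] F [-0.1, 0.3, 0.3] w 85.8
pad centre pred [[256.13017848 158.01549   ]]
```

View pics/l6.png

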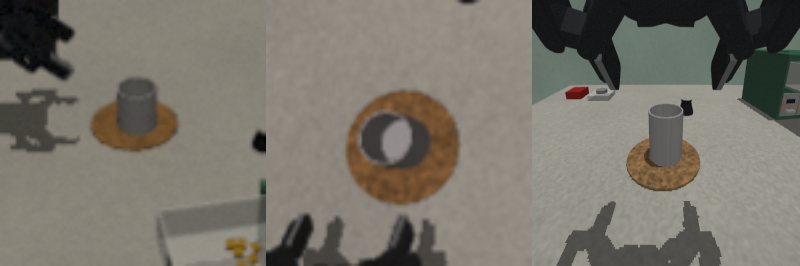

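The cup stands upright near the pad's centre, clear of all its edges and empty. Next I'll shut the drawer.

Run:
```python
from plan import *
q0,p,R=cur();u=np.array([.9906,.1365,0])
for az in (-45,-30,-15,0):
  for eps in (45,55,65):
    q=q0;o=[]
    for T in ([420,150,190],[500,-69,180],[520,-66,92],np.array([547,-62,92])+u*107):
        q,e,r=ik(np.array(T,float),tool(az,eps,0),q);o.append((np.round(q,2).tolist(),round(e,1),round(r,3)))
    print(az,eps,"err",[(a[1],a[2]) for a in o],o[2][0],o[3][0])
```

```text
-45 45 err [(np.float64(0.0), 0.0), (np.float64(0.1), 0.001), (np.float64(0.0), 0.0), (np.float64(0.0), 0.0)] [-0.05, 0.86, -0.5, 2.44, 1.92, 1.17, -1.52] [-0.01, 0.88, -0.47, 2.09, 1.81, 1.04, -1.15]
-45 55 err [(np.float64(0.0), 0.0), (np.float64(0.0), 0.0), (np.float64(0.0), 0.0), (np.float64(0.0), 0.0)] [-0.17, 0.71, -0.15, 2.38, 1.95, 0.68, -1.41] [-0.13, 0.77, -0.16, 2.02, 1.6, 0.62, -0.93]
-45 65 err [(np.float64(0.0), 0.0), (np.float64(0.0), 0.0), (np.float64(0.0), 0.0), (np.float64(0.0), 0.0)] [-0.0, 0.65, -0.23, 2.28, 1.67, 0.49, -1.0] [0.08, 0.76, -0.37, 1.92, 1.29, 0.63, -0.51]
-30 45 err [(np.float64(0.0), 0.0), (np.float64(11.6), 0.1), (np.float64(11.4), 0.091), (np.float64(0.0), 0.0)] [0.44, 1.16, -1.24, 2.46, 1.92, 1.69, -1.01] [0.47, 1.18, -1.18, 2.21, 2.09, 1.55, -0.77]
-30 55 err [(np.float64(0.0), 0.0), (np.float64(0.2), 0.002), (np.float64(0.2), 0.002), (np.float64(0.0), 0.0)] [0.47, 0.95, -1.05, 2.46, 1.96, 1.26, -0.99] [0.46, 0.99, -1.02, 2.11, 1.88, 1.15, -0.67]
-30 65 err [(np.float64(0.0), 0.0), (np.float64(0.0), 0.0), (np.float64(0.0), 0.0), (np.float64(0.0
[... 605 characters left out ...]
0.0), 0.0)] [0.38, 0.68, -0.56, 2.38, 2.12, 0.53, -0.77] [0.3, 0.76, -0.52, 2.03, 1.65, 0.47, -0.26]
0 45 err [(np.float64(24.8), 0.217), (np.float64(19.0), 0.163), (np.float64(21.6), 0.169), (np.float64(0.0), 0.0)] [0.91, 1.08, -1.24, 2.46, 2.24, 0.98, -0.27] [0.76, 1.19, -1.2, 2.31, 2.4, 1.14, -0.32]
0 55 err [(np.float64(12.3), 0.107), (np.float64(4.2), 0.036), (np.float64(6.1), 0.049), (np.float64(0.0), 0.0)] [0.86, 1.04, -1.24, 2.46, 2.12, 1.0, -0.28] [0.75, 1.08, -1.19, 2.18, 2.08, 0.94, -0.13]
0 65 err [(np.float64(0.1), 0.001), (np.float64(0.0), 0.0), (np.float64(0.0), 0.0), (np.float64(0.0), 0.0)] [0.64, 0.76, -0.82, 2.37, 2.1, 0.56, -0.37] [0.52, 0.83, -0.76, 2.04, 1.68, 0.5, 0.07]
```

Run:
```python
from plan import *
d=np.array([-7.6,7.6,15.3])
multi([(np.array([425,180,195])+d,(-25,50,0),2),(np.array([490,-70,170])+d,(-45,55,0),2),(np.array([515,-66.5,94])+d,(-45,55,0),1)])
```

```text
start [423.5 334.1 118. ] [ 0.2 40.1  0.1]
ik [-1.14, 0.66, 0.07, 2.43, 1.79, 0.73, -1.51] 0.0 0.0
ik [-1.04, 0.48, 0.09, 2.41, 1.42, 0.65, -1.16] 0.0 0.0
ik [-0.64, 0.47, -0.01, 2.46, 1.6, 0.62, -1.22] 0.0 0.0
ik [-0.35, 0.5, 0.09, 2.42, 1.76, 0.49, -1.19] 0.0 0.0
ik [-0.24, 0.7, -0.05, 2.39, 2.01, 0.62, -1.48] 0.0 0.0
maxabs 0.41
[[[-0.31,0.13,-0.13,0.16,-0.32,0.27],[-0.3,0.13,-0.12,0.17,-0.31,0.28],[-0.31,0.14,-0.12,0.16,-0.31,0.28],[-0.3,0.14,-0.1,0.17,-0.31,0.29],[-0.3,0.16,-0.11,0.16,-0.3,0.29]]]
[[[-0.3,0.16,-0.09,0.16,-0.29,0.3],[-0.3,0.17,-0.09,0.17,-0.29,0.3],[-0.29,0.17,-0.08,0.16,-0.29,0.31],[-0.29,0.18,-0.08,0.17,-0.28,0.31],[-0.29,0.19,-0.07,0.16,-0.27,0.32]]]
[[[-0.41,0.22,0.25,0.09,-0.21,0.26],[-0.39,0.23,0.25,0.08,-0.21,0.25],[-0.38,0.24,0.26,0.08,-0.21,0.26],[-0.37,0.26,0.27,0.09,-0.21,0.27],[-0.36,0.26,0.28,0.08,-0.2,0.26]]]
[[[-0.34,0.28,0.28,0.08,-0.2,0.27],[-0.33,0.29,0.28,0.09,-0.2,0.26],[-0.32,0.3,0.29,0.08,-0.2,0.27],[-0.3,0.31,0.29,0.08,-0.2,0.27],[-0.28,0.33,0.29,0.09,-0.19,0.27]]]
[[[0.08,-0.13,0.29,0,0,0],[0.08,-0.12,0.28,0,0,0],[0.08,-0.13,0.28,0,0,0],[0.08,-0.12,0.29,0,0,0],[0.08,-0.13,0.28,0,0,0]]]
```

>>> {"method": "apply_moves", "body": {
  "series": [
    [[-0.3, 0.13, -0.13, 0.16, -0.32, 0.27], [-0.3, 0.13, -0.12, 0.16, -0.31, 0.28], [-0.3, 0.14, -0.12, 0.16, -0.31, 0.28], [-0.3, 0.14, -0.1, 0.16, -0.31, 0.29], [-0.3, 0.16, -0.1, 0.16, -0.3, 0.29]]
  ]
}}

```text
clock: 27.38
eef_pos: [435.2, 257.1, 149.9]
tool_rot: [2.355, 0.001, 1.348]
force: [-0.0, 0.0, -0.0]
width: 85.2
```

>>> {"method": "apply_moves", "body": {
  "series": [
    [[-0.3, 0.16, -0.09, 0.16, -0.3, 0.3], [-0.3, 0.17, -0.09, 0.16, -0.29, 0.3], [-0.3, 0.17, -0.08, 0.16, -0.29, 0.3], [-0.3, 0.18, -0.08, 0.16, -0.28, 0.3], [-0.3, 0.19, -0.07, 0.16, -0.27, 0.3]]
  ],
  "claw": -1
}}

```text
clock: 28.0
eef_pos: [429.2, 180.1, 194.7]
tool_rot: [2.438, 0.004, 1.131]
force: [0.8, 0.7, 0.8]
width: 0.1
```

>>> {"method": "apply_moves", "body": {
  "series": [
    [[-0.4, 0.22, 0.25, 0.09, -0.21, 0.26], [-0.39, 0.23, 0.25, 0.08, -0.21, 0.26], [-0.38, 0.24, 0.26, 0.08, -0.21, 0.26], [-0.37, 0.26, 0.27, 0.08, -0.21, 0.26], [-0.36, 0.26, 0.28, 0.08, -0.2, 0.26]]
  ]
}}

```text
clock: 28.62
eef_pos: [460.4, 53.6, 182.3]
tool_rot: [2.48, 0.003, 0.957]
force: [0.4, 1.1, -0.4]
width: -0.2
```

>>> {"method": "apply_moves", "body": {
  "series": [
    [[-0.34, 0.28, 0.28, 0.08, -0.2, 0.27], [-0.33, 0.29, 0.28, 0.08, -0.2, 0.27], [-0.32, 0.3, 0.29, 0.08, -0.2, 0.27], [-0.3, 0.31, 0.29, 0.08, -0.2, 0.27], [-0.28, 0.33, 0.29, 0.08, -0.2, 0.27]]
  ]
}}

```text
clock: 29.25
eef_pos: [490.9, -72.8, 170.5]
tool_rot: [2.522, 0.003, 0.781]
force: [-0.2, -0.1, 0.6]
width: 0.3
```

```bash
python3 log.py
python3 - <<'E'
from plan import *
d=np.array([-7.6,7.6,15.3]);u=np.array([.9906,.1365,0])
s=np.array([515,-66.5,94])
multi([(s+d,(-45,55,0),1),(s+u*125+d,(-45,55,0),3)])
E
```

```text
t 29.25 q [-0.504, 0.521, 0.315, 2.419, 1.841, 0.388, -1.27] p [490.9, -72.8, 170.5] rpy [2.522, 0.003, 0.781] F [-0.2, -0.1, 0.6] w 0.3
start [483.3 -65.1 185.7] [-45.5  54.5  -0.3]
ik [-0.34, 0.71, 0.1, 2.4, 2.09, 0.53, -1.57] 0.0 0.0
ik [-0.38, 0.73, 0.18, 2.29, 1.99, 0.44, -1.45] 0.0 0.0
ik [-0.43, 0.75, 0.27, 2.18, 1.86, 0.35, -1.29] 0.0 0.0
ik [-0.44, 0.78, 0.31, 2.07, 1.63, 0.3, -1.05] 0.0 0.0
maxabs 0.28
[[[0.09,-0.14,0.28,0.02,0.01,0],[0.08,-0.13,0.28,0.01,0.01,-0.01],[0.09,-0.14,0.27,0.02,0.01,0],[0.09,-0.14,0.28,0.02,0.01,0],[0.08,-0.13,0.28,0.01,0.01,0]]]
[[[0.14,0.08,0.06,0,0,0],[0.13,0.08,0.06,0,0,0],[0.13,0.09,0.06,0,0,0],[0.14,0.08,0.05,0,0,0],[0.13,0.08,0.06,0,0,0]]]
[[[0.13,0.08,0.06,0,0,0],[0.13,0.09,0.06,0,0,0],[0.14,0.08,0.06,0,0,0],[0.13,0.08,0.05,0,0,0],[0.13,0.08,0.06,0,0,0]]]
[[[0.14,0.09,0.06,0,0,0],[0.13,0.08,0.06,0,0,0],[0.13,0.08,0.05,0,0,0],[0.13,0.08,0.06,0,0,0],[0.14,0.09,0.06,0,0,0]]]
```

>>> {"method": "apply_moves", "body": {
  "series": [
    [[0.09, -0.14, 0.28, 0.02, 0, 0], [0.09, -0.14, 0.28, 0.02, 0, 0], [0.09, -0.14, 0.28, 0.02, 0, 0], [0.08, -0.14, 0.28, 0.02, 0, 0], [0.08, -0.13, 0.28, 0.02, 0, 0]]
  ]
}}

```text
clock: 29.88
eef_pos: [514.7, -65.5, 92.9]
tool_rot: [2.532, 0.003, 0.783]
force: [-0.3, -0.2, 0.2]
width: -0.1
```

>>> {"method": "apply_moves", "body": {
  "series": [
    [[0.13, 0.08, 0.06, 0, 0, 0], [0.13, 0.08, 0.06, 0, 0, 0], [0.13, 0.08, 0.06, 0, 0, 0], [0.13, 0.08, 0.06, 0, 0, 0], [0.13, 0.08, 0.06, 0, 0, 0]]
  ]
}}

```text
clock: 30.5
eef_pos: [556.0, -59.6, 93.1]
tool_rot: [2.532, 0.002, 0.784]
force: [-1.2, -0.6, 1.6]
width: -0.2
```

```bash
python3 log.py
python3 - <<'E'
from plan import *
from h import *
for c in ("side","top"): cv2.imwrite(f"pics/{c}7.png",viewer.get_image(c))
a=cv2.imread("pics/side7.png")[130:250,210:370];b=cv2.imread("pics/top7.png")[90:250,200:360]
cv2.imwrite("pics/l7.png",np.hstack([cv2.resize(a,(466,350),interpolation=2),cv2.resize(b,(334,350))]))
E
```

```text
t 30.5 q [-0.405, 0.731, 0.21, 2.286, 1.995, 0.424, -1.453] p [556.0, -59.6, 93.1] rpy [2.532, 0.002, 0.784] F [-1.2, -0.6, 1.6] w -0.2
```

View pics/l7.png

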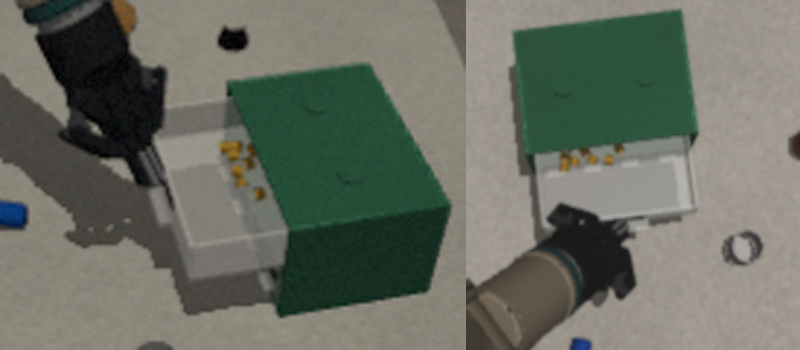

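The fingertips are on the drawer's front face and the drawer is moving. Continuing.

>>> {"method": "apply_moves", "body": {
  "series": [
    [[0.13, 0.08, 0.06, 0, 0, 0], [0.13, 0.08, 0.06, 0, 0, 0], [0.13, 0.08, 0.06, 0, 0, 0], [0.13, 0.08, 0.06, 0, 0, 0], [0.13, 0.08, 0.06, 0, 0, 0]]
  ]
}}

```text
clock: 31.22
eef_pos: [596.4, -54.2, 91.7]
tool_rot: [2.533, 0.002, 0.784]
force: [-0.5, 0.2, 0.5]
width: 0.1
```

>>> {"method": "apply_moves", "body": {
  "series": [
    [[0.13, 0.08, 0.06, 0, 0, 0], [0.13, 0.08, 0.06, 0, 0, 0], [0.13, 0.08, 0.06, 0, 0, 0], [0.13, 0.08, 0.06, 0, 0, 0], [0.07, 0.04, 0.03, 0, 0, 0]]
  ]
}}

```text
clock: 31.85
eef_pos: [633.2, -49.4, 90.9]
tool_rot: [2.532, 0.002, 0.784]
force: [-1.0, -0.7, 1.0]
width: 0.0
```

>>> {"method": "apply_moves", "body": {
  "series": [
    [[0.03, 0.02, 0.01, 0, 0, 0], [0.03, 0.02, 0.01, 0, 0, 0], [0.03, 0.02, 0.01, 0, 0, 0], [0, 0, 0, 0, 0, 0], [0, 0, 0, 0, 0, 0]]
  ]
}}

```text
clock: 32.48
eef_pos: [638.1, -48.7, 91.3]
tool_rot: [2.532, 0.002, 0.784]
force: [-0.8, 0.4, -0.5]
width: 0.0
```

```bash
python3 log.py
```

```text
t 32.48 q [-0.47, 0.796, 0.35, 2.07, 1.621, 0.272, -1.054] p [638.1, -48.7, 91.3] rpy [2.532, 0.002, 0.784] F [-0.8, 0.4, -0.5] w 0.0
```

>>> {"method": "apply_moves", "body": {
  "series": [
    [[0.03, 0.02, 0.01, 0, 0, 0], [0.03, 0.02, 0.01, 0, 0, 0], [0.03, 0.02, 0.01, 0, 0, 0], [0, 0, 0, 0, 0, 0], [0, 0, 0, 0, 0, 0]]
  ]
}}

```text
clock: 33.1
eef_pos: [642.0, -48.2, 91.3]
tool_rot: [2.534, 0.004, 0.782]
force: [-6.7, 0.6, 2.7]
width: -0.0
```

>>> {"method": "apply_moves", "body": {
  "series": [
    [[0.03, 0.02, 0.01, 0, 0, 0], [0.03, 0.02, 0.01, 0, 0, 0], [0, 0, 0, 0, 0, 0], [0, 0, 0, 0, 0, 0], [0, 0, 0, 0, 0, 0]]
  ]
}}

```text
clock: 33.72
eef_pos: [642.6, -48.3, 90.9]
tool_rot: [2.536, 0.007, 0.781]
force: [-17.0, 2.9, 9.2]
width: 0.3
```

```bash
python3 log.py;python3 - <<'E'
from h import *
for c in ("side","top"): cv2.imwrite(f"pics/{c}8.png",viewer.get_image(c))
a=cv2.imread("pics/side8.png")[130:250,240:360];b=cv2.imread("pics/top8.png")[90:210,210:330]
cv2.imwrite("pics/l8.png",cv2.resize(np.hstack([a,b]),(800,400),interpolation=2))
E
```

```text
t 33.73 q [-0.468, 0.799, 0.35, 2.052, 1.546, 0.271, -0.977] p [642.6, -48.3, 90.9] rpy [2.536, 0.007, 0.781] F [-17.0, 2.9, 9.2] w 0.3
```

The drawer hit a hard stop: 17 N against about 1 N of friction. I'll retreat and check.

>>> {"method": "apply_moves", "body": {
  "series": [
    [[-0.2, -0.12, -0.09, 0, 0, 0], [-0.3, -0.16, -0.12, 0, 0, 0], [-0.26, -0.16, -0.12, 0, 0, 0], [-0.26, -0.16, -0.12, 0, 0, 0], [-0.26, -0.16, -0.12, 0, 0, 0]]
  ]
}}

```text
clock: 34.45
eef_pos: [569.0, -58.7, 94.4]
tool_rot: [2.531, 0.001, 0.784]
force: [0.4, 0.4, -0.4]
width: -0.2
```

>>> {"method": "apply_moves", "body": {
  "series": [
    [[0, 0.2, -0.4, 0, 0, 0], [0, 0.2, -0.4, 0, 0, 0], [0, 0.2, -0.4, 0, 0, 0], [0, 0.2, -0.4, 0, 0, 0], [0, 0, 0, 0, 0, 0]]
  ]
}}

```text
clock: 35.08
eef_pos: [560.9, -48.9, 184.2]
tool_rot: [2.53, -0.002, 0.784]
force: [0.5, -0.1, -0.7]
width: -0.3
```

```bash
python3 log.py;python3 - <<'E'
from h import *
for c in ("side","top"): cv2.imwrite(f"pics/{c}9.png",viewer.get_image(c))
a=cv2.imread("pics/side9.png");b=cv2.imread("pics/top9.png")
z=cv2.resize(a[150:240,250:370],(400,300),interpolation=2);y=cv2.resize(b[90:180,210:330],(400,300),interpolation=2)
cv2.imwrite("pics/l9.png",np.vstack([np.hstack([cv2.resize(a,(400,300)),cv2.resize(b,(400,300))]),np.hstack([z,y])]))
E
```

```text
t 35.08 q [-0.581, 0.558, 0.429, 2.226, 1.351, 0.301, -0.757] p [560.9, -48.9, 184.2] rpy [2.53, -0.002, 0.784] F [0.5, -0.1, -0.7] w -0.3
```

View pics/l9.png

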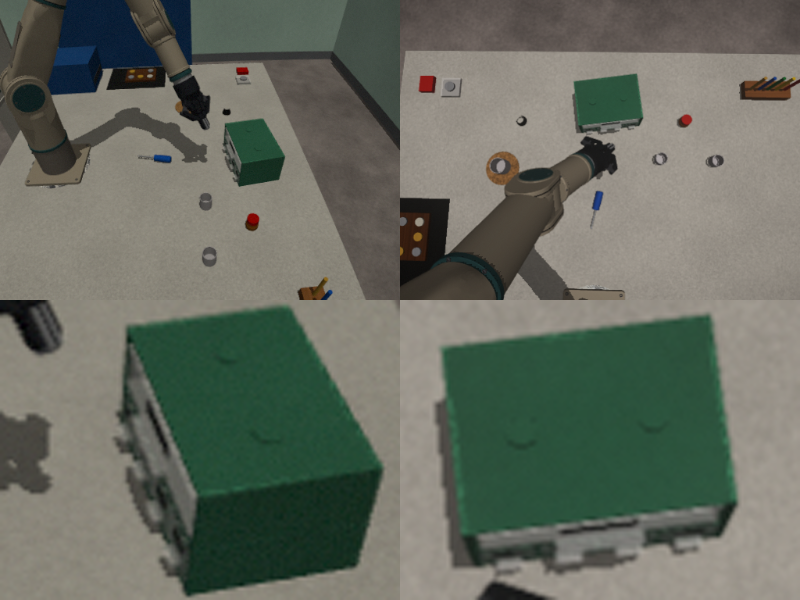

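```bash
python3 -c "
from cell import ctrl
print(ctrl.finish_job())"
```

```text
the job is handed in; nothing more can be done
None
```

The job is done and handed in at about 35 s on the robot's clock, against the 72 s limit; finish_job gives no verdict.

I side-gripped the 54 mm cup (the middle one) and tipped it to about 136° over the open drawer. I then stood it on the cork pad, pushed the drawer shut with closed fingertips, and backed the arm away.

**Last checks**
- **Bushings:** I counted all eight in the drawer after the pour. They were last seen with the drawer part-way closed, and the shut drawer hides them now.
- **Cup:** upright, empty and close to the middle of the pad.
- **Drawer:** flush with the cabinet front. It stopped hard at 17 N, against about 1 N of sliding friction.
- **Loupe, jar and screwdriver:** they look unmoved by eye in the last pictures; I did not re-measure them.

**One thing I did not explain:** there was a brief force of about 10 N on the wrist while tipping the cup. Most likely a finger brushed the drawer rim. It was gone by the next reading, and I saw no effect from it.

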